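# Turn the logger card over and shut it in its holder

### The arm

A 7-joint arm with a two-finger parallel gripper is mounted at the origin on the work surface. World frame = base frame: x ahead of the robot, y to its left, z up, the work surface at z = 0. Lengths are in m, angles in rad, forces in N, time in s.
With the tool pointing down it reaches from about 0.4 to 0.85 m from the base axis. Payload 10.4 kg.
Tool frame: the origin (TCP) lies between the finger pads; the fingertips stand manip.tip_extent ahead of it and the grasp point (between the pads) lies 6 mm ahead of it (manip.tip_extent is the distance from the TCP to the fingertips, in m); z points along the fingers, y is the line along which they close (so a half turn about z gives the same grasp; the last joint's range is limited). The gripper opens to 85 mm and grips with 20 to 120 N. Pads are 22 mm wide; open, the fingers measure 114 mm over their backs; the gripper's body (76 mm by 85 mm) begins 54 mm behind the grasp point. The pads swing forward as they close: fully open they stand 13 mm farther back than shut.
Start: joints at [1.153, 0.332, -0.065, 1.46, 0.022, 1.35, -0.088], TCP at [0.24, -0.577, 0.256] pointing down, gripper open.
Joint ranges: [-2.6, 2.6], [-0.5, 2.12], [-1.47, 1.34], [0.16, 2.42], [-1.27, 4.41], [0.06, 2.06], [-2.6, 2.6]. Speed limits (rad/s): [2.22, 2.22, 2.79, 2.79, 3.14, 3.14, 3.14].

### API

Orientations are given as a unit quaternion [x, y, z, w].
In Python, from workcell import get_obs, optics, workorder, manip gives the robot as it stands.
- The arm moves only by the tool jog_arm, never from a script. Its argument "increments" is a list of rows, each a list of 7 numbers: the shift along the tool's x, y, z in m, then the turn, a rotation vector about the tool's x, y, z in rad, then the opening, from -1 (shut) to 1 (fully open). A call has 1 to 5 rows; each row is the pose to reach, as a shift and turn from the pose commanded when the call began, along the tool's axes at that moment; what a row does not reach only later rows make up. A row lasts 1/12 s, in which the tool goes at most 41.7 mm and 7.16 degrees, less where a joint would pass 70% of its speed; a pose out of reach is approached as far as the arm can. A call with a gripper value outside its range is refused whole. The fingers move at their own pace and stop on an object; "grip_force" is the grip in N (left out, the last holds). Time passes only in rows, so rows that repeat a pose let the fingers close. It gives the time, the measured TCP pose, the force, the opening and the grip force at its end, in the units of the state.
- get_obs(): the state, without advancing time (a new reading comes with each control period).
- optics.camera(name): name is "scene" or "top" or "wrist"; returns a dict with "color" (384x512x3 uint8, red, green, blue), "depth" (384x512 float32, m along the optical axis (not along the pixel's ray), 0 where there is no reading), "K" (3x3 intrinsics, pixels), "R" (3x3) and "t" (3): a world point X has camera coordinates R X + t. Camera axes: x right, y down, z forward; pixel columns grow to the right and rows downward; lengths in m; the calibration is good to about 2 mm. The wrist camera is an equidistant fisheye: a pixel r from the principal point sees the ray r / f radians off the axis. A picture is of the moment at which its call begins.
- workorder.hand_in(): hands the job in; it is judged then, once.
The state is a dict: "clock": time; "joint_pos": joint angles; "joint_velocities": joint speeds; "tau": joint torques, N m; "position": TCP position; "ee_rot": TCP orientation; "ft_force": force on the tool from outside, world axes, zero at the start; "torque": the same for the moment, N m; "grip_width": opening from 0.0 (shut) to 1.0 (fully open); "grasp_force": force on a finger pad.
Only numpy, scipy, OpenCV 4.12 (cv2) and the standard library are available. Lean on these libraries where they do the work, as an engineer would, in place of code of your own. Each camera call takes 0.05 s, during which the arm holds its last target. There are 200 camera calls.

### The job

The logger's circuit card lies with its components underneath: turn it over, standing it on its short edge between the leaning dowels of the wooden stand and letting go of it there so that you can take it again from its other side. Lay it components up and flat on the two wooden bearers of the tray, between the end stops, let go of it, and then slide the loaded tray into the grey holder until its front panel is fully home. Leave the canister, the tubes, the hygrometer and the probe where they are.

Things in the scene. Friction and masses are not known exactly. Their poses are not given: they have to be found in the camera images.
- card: Circuit card: green plate 100 x 58 x 6 mm, about 0.15 kg. Origin at the plate's centre; x along its length, y along its width, z out of the component face, which carries a middle row of blocks 10 mm high (within 39 mm of the centre in x, 11 mm in y); the rest and the other face are bare. Either end may lead. At first z is down, blocks resting on the plinth, plate centre 33 mm above the table.
- plinth: Fixed cork plinth 34 (x) x 90 (y) x 20 mm under the card, origin at the centre of its underside. The card's width overhangs it on both sides.
- stand: Fixed wooden stand: base 90 x 90 x 14 mm, origin at the centre of its underside, and four 9 mm birch dowels in a V along its x: two lean to +y, two to -y, 25 deg from vertical, at x = +-19.5 mm, tips 71 mm above the table. The card stands in it on a short edge, width along x, leaning on the dowels of either side, and can be tipped from one side to the other. Its x ends are open for fingers.
- groove (a point): Middle of the bottom of the stand's V, 14 mm above the table (top of the base), where the V is 7 mm wide; axes as the stand's.
- holder: Fixed grey sheet holder, 150 wide (y) x 150 deep (x) x 74 mm high, open to -x and with an open window in its top; origin on the table under the middle of its front edge, x points into it. Opening 138 mm wide, 68 mm high to the 22 mm deep lintel.
- tray (a joint): Slide of the tray in the holder (m): 0 fully home (front panel against the holder's front edge), 0.15 pulled fully out toward the holder's -x. Starts nearly fully out. Friction about 2 N; it stays where left.
- bed (a point): On the tray, midway between the tops of its two wooden bearers, 32 mm above the table; axes as the holder's. Bearers 36 (x) by 12 mm (y) at y = +-30 mm, 24 mm above the tray floor. The card lies across them, length along y, plate centre 3 mm above this point, between end stops at y = +-55 mm that rise 9 mm above the bearers. The front panel's inner face is at x = -67 mm.
- front (a point): Middle of the top of the outer (-x) face of the tray's upright front panel, 146 wide (y), 8 thick, 56 mm high above the table. Push here toward the holder's +x.
- canister: Bystander: dented olive tin canister, diameter 72, height 116 mm, origin at its underside.
- tubes: Bystander: three amber glass tubes on a wooden block 130 x 45 mm, height 90 mm, origin at its underside.
- hygrometer: Bystander: round brass hygrometer lying flat, diameter 84, height 30 mm, origin at its underside.
- probe: Bystander: red probe handle lying along its x, 100 mm long, diameter 26 mm, with a 70 mm steel rod at its +x end, origin under the handle's middle.
Not all that is in view belongs to the job. What is meant by the card is not yellow, and is the smaller of those in its own colour.

How it is judged:
By the outcome, as a careful person would: the job done as asked, in the order asked, and still so for the second after the job is handed in, with the robot touching nothing.
It also fails if it takes over 72 s, if anything falls off the work surface, if the arm or the gripper's body presses on something with over 40 N, if the wrist force passes 120 N, or if a joint passes its speed limit or range.

## Working session

There is one attempt and no reset: what is moved stays moved. The work goes in short steps, Python scripts to look and compute and a tool call to move; the robot and the scene stay as the last step left them, time stands still between calls to the robot, and variables do not carry over. Pictures are saved under pics/ and viewed, at most 10 in all, crops included, and the job is handed in when it is done.

Besides the shell and the picture viewer there is one more tool, called after "Emit:" by a JSON object that holds its "api" and its "payload", one argument or row to a line. jog_arm: Moves the arm, as the interface text tells. Its arguments: {"type":"object","properties":{"increments":{"type":"array"},"grip_force":{"type":"number"}},"required":["increments"]}

```bash
ls; mkdir -p pics; cat > h.py <<'E'
import numpy as np, cv2
from scipy.spatial.transform import Rotation as Ro
from workcell import get_obs, optics, workorder, manip
def pts(c):
    d=c["depth"];v,u=np.mgrid[:d.shape[0],:d.shape[1]];K=c["K"]
    P=np.stack([(u-K[0,2])/K[0,0]*d,(v-K[1,2])/K[1,1]*d,d],-1)
    return (P-c["t"])@c["R"]
def save(c,n,crop=None,s=1):
    im=c["color"][:,:,::-1]
    if crop: im=im[crop[1]:crop[3],crop[0]:crop[2]]
    cv2.imwrite("pics/"+n,cv2.resize(im,None,fx=s,fy=s,interpolation=cv2.INTER_CUBIC))
E
python3 - <<'E'
from h import *
import pickle
o=get_obs();print(o,manip.tip_extent)
cs={n:optics.camera(n) for n in("scene","top")}
pickle.dump(cs,open("c0.pkl","wb"))
a=[cs[n]["color"] for n in cs]
for n in cs: print(n,cs[n]["K"].round(1).tolist(),(-cs[n]["R"].T@cs[n]["t"]).round(3),cs[n]["R"].round(3).tolist())
cv2.imwrite("pics/a.png",cv2.resize(cs["top"]["color"][:,:,::-1],(800,600)))
cv2.imwrite("pics/b.png",cv2.resize(cs["scene"]["color"][:,:,::-1],(800,600)))
E
```

```text
pics
{'clock': 0.0, 'joint_pos': array([ 1.15339514,  0.33291604, -0.0647194 ,  1.46094153,  0.02158942,
        1.34992154, -0.08850915]), 'joint_velocities': array([ 0.00030334,  0.00094318,  0.00013499,  0.00041634,  0.00022092,
       -0.00102084,  0.00021883]), 'tau': array([ 7.52948381e-04, -6.25460243e+01,  4.92977793e-02, -3.91612816e+01,
        1.60701008e-02,  9.91578359e-03,  3.22122241e-05]), 'position': array([ 0.24026602, -0.57659536,  0.25548828]), 'ee_rot': array([ 9.80576683e-01,  1.96134680e-01, -1.71943720e-04, -7.25549468e-04]), 'ft_force': array([-0.01675648,  0.82118509, -0.16227161]), 'torque': array([-0.00864707, -0.04785397, -0.00303659]), 'grasp_force': 0.0, 'grip_width': 0.9975730094537467} 0.025
scene [[466.3, 0.0, 252.2], [0.0, 466.3, 193.1], [0.0, 0.0, 1.0]] [1.431 0.58  0.919] [[-0.527, 0.85, 0.003], [0.515, 0.322, -0.794], [-0.676, -0.417, -0.607]]
top [[375.4, 0.0, 258.4], [0.0, 375.4, 192.3], [0.0, 0.0, 1.0]] [ 0.25  -0.02   1.183] [[0.129, -0.992, 0.006], [-0.968, -0.127, -0.216], [0.215, 0.023, -0.976]]
```

View pics/a.png

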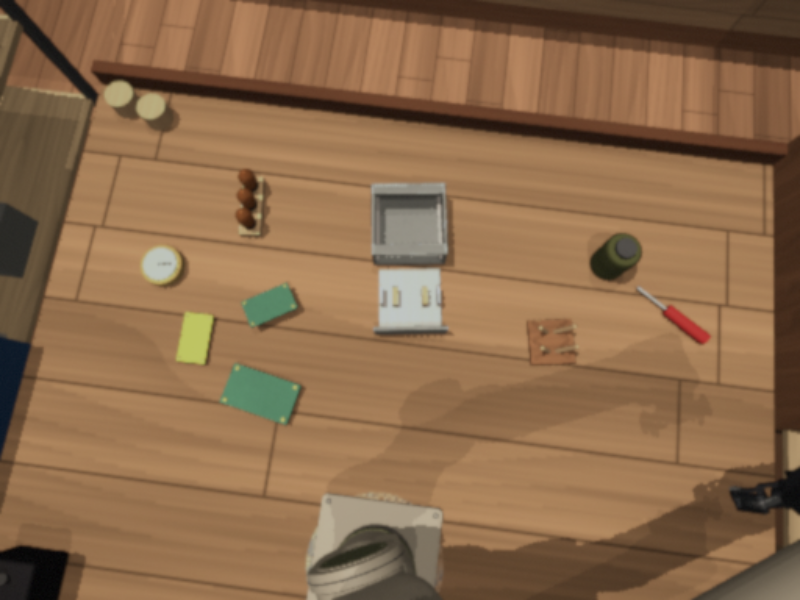

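View pics/b.png

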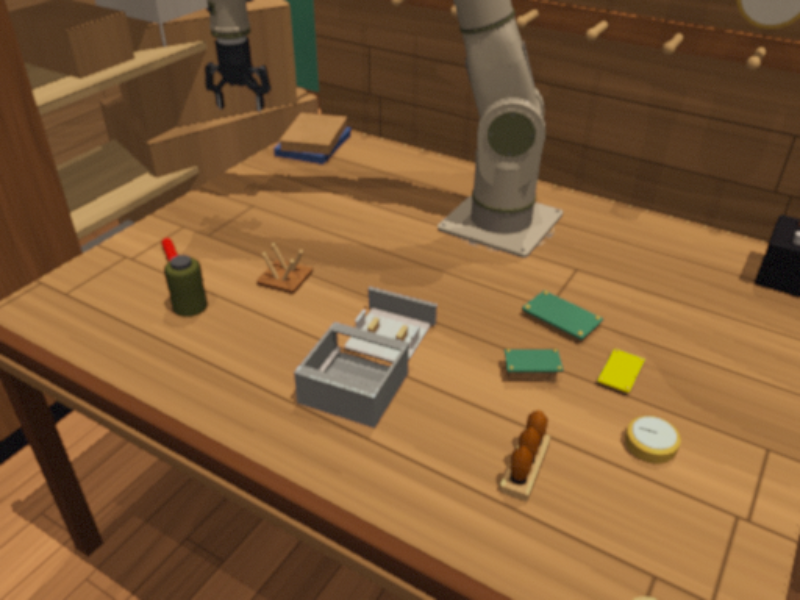

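The top view (800x600) shows the candidates. A small green card is at (270,305), standing on a plinth. A larger green plate is at (260,393) and a yellow one at (195,338). The small green one fits: it isn't yellow and it's the smaller of the greens. The stand is at (553,342), the tray at (410,300), the holder at (410,225). I'll confirm the card in a crop and measure.

```bash
python3 - <<'E'
from h import *
import pickle
cs=pickle.load(open("c0.pkl","rb"))
t=cs["top"];P=pts(t)
a=t["color"][165:245,110:240,::-1];b=t["color"][160:245,330:380,::-1]
c=t["color"][110:220,228:298,::-1]
f=lambda i:cv2.resize(i,(int(i.shape[1]*390/i.shape[0]) if 0 else int(i.shape[1]*3.1),int(i.shape[0]*3.1)),interpolation=cv2.INTER_CUBIC)
ims=[f(x) for x in(a,b,c)];H=max(i.shape[0] for i in ims)
cv2.imwrite("pics/c.png",np.hstack([cv2.copyMakeBorder(i,0,H-i.shape[0],0,4,0) for i in ims]))
def rect(m,n,zp,cam,minA=60):
    nn,l,st,ce=cv2.connectedComponentsWithStats(m.astype(np.uint8))
    K=cam["K"];C=-cam["R"].T@cam["t"]
    for i in range(1,nn):
        if st[i,4]<minA: continue
        s=l==i; z=P_[s][:,2]
        cn=max(cv2.findContours(s.astype(np.uint8),0,1)[0],key=cv2.contourArea)[:,0].astype(float)
        r=np.c_[(cn[:,0]-K[0,2])/K[0,0],(cn[:,1]-K[1,2])/K[1,1],np.ones(len(cn))]@cam["R"]
        w=C+r*((zp-C[2])/r[:,2])[:,None]
        R=cv2.minAreaRect((w[:,:2]*1000).astype(np.float32))
        print(n,st[i].tolist(),"zmed",np.round(np.percentile(z,[5,50,95]),4),"rect c,size,ang",np.round(R[0],1),np.round(R[1],1),round(R[2],1))
for nm in cs:
    cam=cs[nm];P_=pts(cam);hsv=cv2.cvtColor(cam["color"],cv2.COLOR_RGB2HSV);h,s,v=[hsv[...,i].astype(int) for i in range(3)]
    print(nm)
    rect((h>60)&(h<90)&(s>80)&(v>50)&(P_[...,2]<.06)&(P_[...,2]>.03),"green",.036,cam)
    near=(abs(P_[...,0]-.45)<.25)&(abs(P_[...,1])<.5)
    box=np.zeros(h.shape,bool)
    if nm=="top":
        box[195:240,330:378]=1; print("stand hsv",np.median(hsv[box],0),hsv[218,345],P_[218,345],P_[230,342],hsv[200,310],P_[200,310])
        rect(box&(P_[...,2]>.009)&(P_[...,2]<.020),"stand",.014,cam)
        b2=np.zeros(h.shape,bool);b2[165:222,235:292]=1
        rect(b2&(P_[...,2]>.045)&(P_[...,2]<.065),"panel",.056,cam,20)
        b2[:]=0;b2[110:175,230:295]=1
        rect(b2&(P_[...,2]>.064),"holder",.074,cam)
        b2[:]=0;b2[165:215,235:292]=1
        rect(b2&(h>15)&(h<35)&(s>60),"bearers",.032,cam,15)
        rect(b2&(P_[...,2]>.027)&(P_[...,2]<.045),"bz",.034,cam,15)
E
```

```text
scene
green [324, 224, 34, 14, 421] zmed [0.0323 0.0352 0.0381] rect c,size,ang [462.9 276.7] [54.7 95.2] 31.9
top
green [157, 184, 31, 23, 432] zmed [0.0323 0.0355 0.039 ] rect c,size,ang [459.7 271.4] [51.7 91.9] 31.8
stand hsv [ 15. 122. 158.] [ 13 139 158] [ 0.46130726 -0.27381389  0.01498288] [ 0.42240613 -0.26758831  0.01473224] [ 15 118 177] [ 0.50796911 -0.16086252 -0.00156289]
stand [338, 204, 31, 30, 705] zmed [0.0105 0.0141 0.0177] rect c,size,ang [ 463.3 -297.4] [89.7 91. ] 10.2
panel [239, 209, 48, 3, 143] zmed [0.0499 0.0553 0.0592] rect c,size,ang [445.7 -13.7] [  6.2 143.1] 7.5
holder [238, 117, 49, 48, 830] zmed [0.0694 0.0737 0.0777] rect c,size,ang [661.9  17. ] [154.1 148.1] 8.3
bearers [252, 184, 3, 11, 22] zmed [0.0274 0.0321 0.0355] rect c,size,ang [512.4  24.6] [32.3  6.3] 7.6
bearers [270, 184, 4, 12, 30] zmed [0.0239 0.0319 0.0363] rect c,size,ang [518.4 -33.3] [35.5  8.8] 16.2
bz [243, 183, 2, 12, 22] zmed [0.0368 0.0393 0.0427] rect c,size,ang [509.7  54.3] [35.5  3.1] 7.9
bz [280, 183, 2, 12, 23] zmed [0.0363 0.0404 0.0436] rect c,size,ang [524.9 -61. ] [35.5  3.2] 6.7
bz [251, 184, 4, 11, 43] zmed [0.0289 0.0321 0.0364] rect c,size,ang [511.8  26.1] [32.2  9.4] 7.6
bz [270, 184, 4, 11, 44] zmed [0.0294 0.0325 0.0363] rect c,size,ang [519.6 -33.1] [32.3  9.5] 7.1
bz [239, 212, 47, 1, 47] zmed [0.0296 0.0364 0.042 ] rect c,size,ang [443.1 -12.9] [  0.  142.6] 7.5
```

View pics/c.png

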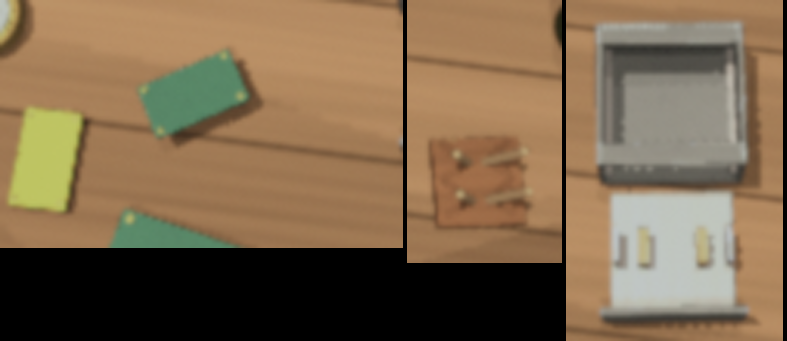

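The crop confirms it: the small green card sits raised on its plinth (its shadow shows), while the larger green plate lies on the table. The stand's dowels lean left and right in the image, so the stand's x is near world x, yaw about 10°. All measured sizes and heights match the given ones.

```bash
cat >> h.py <<'E'
CARD=np.array([.4613,.274]);CA=31.8; ST=np.array([.4633,-.2974]);SA=10.2; BED=np.array([.516,-.0035]);HA=7.5
def ax(az): a=np.radians(az); return np.array([np.cos(a),np.sin(a),0]),np.array([-np.sin(a),np.cos(a),0])
def pose(G,az,th,depth=0.0,back=0.0):
    "grasp point G (3), closing axis azimuth, tilt of tool z from down toward +lateral; returns TCP pose"
    y,X=ax(az);t=np.radians(th);z=np.sin(t)*X-np.cos(t)*np.array([0,0,1])
    R=np.c_[np.cross(y,z),y,z]
    return np.array(G)+(depth-.006-back)*z,R
def cur():
    o=get_obs();return o["position"],Ro.from_quat(o["ee_rot"]).as_matrix()
def plan(wps,mm=.19,deg=33,start=None):
    p,R=start or cur()
    for k,(q,S) in enumerate(wps):
        rv=Ro.from_matrix(R.T@S).as_rotvec();n=max(1,int(np.ceil(max(np.linalg.norm(q-p)/mm,np.degrees(np.linalg.norm(rv))/deg))))
        p0,R0=p,R
        for i in range(n):
            q1=p0+(q-p0)*(i+1)/n;R1=R0@Ro.from_rotvec(rv*(i+1)/n).as_matrix()
            print(k,(R.T@(q1-p)).round(3).tolist(),Ro.from_matrix(R.T@R1).as_rotvec().round(3).tolist(),q1.round(3))
            p,R=q1,R1
def state():
    o=get_obs();p,R=cur();print("t%.2f"%o["clock"],p.round(4),"yaz %.1f"%np.degrees(np.arctan2(R[1,1],R[0,1])),"yz %.3f"%R[2,1],"z",R[:,2].round(3),"q",o["joint_pos"].round(2),"F",o["ft_force"].round(1),o["grip_width"],o["grasp_force"])
E
python3 - <<'E'
from h import *
y,X=ax(CA);G=np.r_[CARD,.033]+.018*X
plan([pose(G,CA,-25,.002,.13),pose(G,CA,-25,.002,0)])
E
```

```text
0 [0.104, -0.155, 0.02] [-0.076, -0.064, -0.34] [ 0.277 -0.394  0.235]
0 [0.15, -0.112, 0.002] [-0.076, -0.064, -0.34] [ 0.313 -0.211  0.215]
0 [0.179, -0.055, -0.015] [-0.076, -0.064, -0.34] [ 0.349 -0.028  0.195]
0 [0.185, 0.009, -0.029] [-0.076, -0.064, -0.34] [0.386 0.155 0.175]
0 [0.169, 0.073, -0.037] [-0.076, -0.064, -0.34] [0.422 0.337 0.154]
1 [0.0, 0.0, 0.13] [-0.0, 0.0, 0.0] [0.451 0.291 0.037]
```

```bash
python3 - <<'E'
from h import *
y,X=ax(CA);G=np.r_[CARD,.033]+.018*X
v=pose([.44,-.2,.24],-25,0);v2=pose([.47,.08,.22],10,-10)
plan([v,v2,pose(G,CA,-25,.002,.13)],mm=.2,deg=34)
E
```

```text
0 [0.11, -0.09, 0.003] [-0.0, -0.0, -0.247] [ 0.307 -0.451  0.252]
0 [0.128, -0.061, 0.003] [-0.0, -0.0, -0.247] [ 0.373 -0.326  0.249]
0 [0.139, -0.028, 0.003] [-0.0, -0.0, -0.247] [ 0.44  -0.2    0.246]
1 [0.134, -0.046, 0.01] [-0.027, -0.085, -0.305] [ 0.455 -0.059  0.236]
1 [0.142, -0.004, -0.002] [-0.027, -0.085, -0.305] [0.47  0.081 0.226]
2 [0.135, -0.001, 0.013] [-0.057, -0.129, -0.182] [0.446 0.209 0.19 ]
2 [0.133, 0.023, -0.004] [-0.057, -0.129, -0.182] [0.422 0.337 0.154]
```

Emit:
{"api": "jog_arm", "payload": {
  "increments": [
    [0.11, -0.09, 0.003, 0, 0, -0.247, 1],
    [0.11, -0.09, 0.003, 0, 0, -0.247, 1],
    [0.11, -0.09, 0.003, 0, 0, -0.247, 1],
    [0.11, -0.09, 0.003, 0, 0, -0.247, 1]
  ]
}}

```text
clock: 0.43
position: [0.3106, -0.4465, 0.2531]
ee_rot: [0.948, 0.318, 0.001, -0.001]
ft_force: [1.1, -0.8, 1.0]
grip_width: 1.0
grasp_force: 0.0
```

Emit:
{"api": "jog_arm", "payload": {
  "increments": [
    [0.128, -0.061, 0.003, 0, 0, -0.247, 1],
    [0.128, -0.061, 0.003, 0, 0, -0.247, 1],
    [0.128, -0.061, 0.003, 0, 0, -0.247, 1],
    [0.128, -0.061, 0.003, 0, 0, -0.247, 1]
  ]
}}

```text
clock: 0.77
position: [0.376, -0.3207, 0.2502]
ee_rot: [0.901, 0.433, 0.0, -0.0]
ft_force: [0.4, 0.5, -0.2]
grip_width: 0.999
grasp_force: 0.0
```

Emit:
{"api": "jog_arm", "payload": {
  "increments": [
    [0.139, -0.028, 0.003, 0, 0, -0.247, 1],
    [0.139, -0.028, 0.003, 0, 0, -0.247, 1],
    [0.139, -0.028, 0.003, 0, 0, -0.247, 1],
    [0.139, -0.028, 0.003, 0, 0, -0.247, 1]
  ]
}}

```text
clock: 1.1
position: [0.4412, -0.1948, 0.2473]
ee_rot: [0.841, 0.541, 0.001, -0.0]
ft_force: [0.2, 1.0, -0.1]
grip_width: 0.996
grasp_force: 0.0
```

Emit:
{"api": "jog_arm", "payload": {
  "increments": [
    [0.134, -0.046, 0.01, -0.027, -0.085, -0.305, 1],
    [0.134, -0.046, 0.01, -0.027, -0.085, -0.305, 1],
    [0.134, -0.046, 0.01, -0.027, -0.085, -0.305, 1],
    [0.134, -0.046, 0.01, -0.027, -0.085, -0.305, 1]
  ]
}}

```text
clock: 1.43
position: [0.4539, -0.0532, 0.2371]
ee_rot: [0.747, 0.664, -0.028, 0.035]
ft_force: [1.3, 0.4, -0.3]
grip_width: 1.001
grasp_force: 0.0
```

Emit:
{"api": "jog_arm", "payload": {
  "increments": [
    [0.142, -0.004, -0.002, -0.027, -0.085, -0.305, 1],
    [0.142, -0.004, -0.002, -0.027, -0.085, -0.305, 1],
    [0.142, -0.004, -0.002, -0.027, -0.085, -0.305, 1],
    [0.142, -0.004, -0.002, -0.027, -0.085, -0.305, 1]
  ]
}}

```text
clock: 1.77
position: [0.4675, 0.0877, 0.2267]
ee_rot: [0.635, 0.767, -0.055, 0.068]
ft_force: [-0.2, 0.4, 0.6]
grip_width: 1.001
grasp_force: 0.0
```

Emit:
{"api": "jog_arm", "payload": {
  "increments": [
    [0.135, 0, 0.013, -0.057, -0.129, -0.182, 1],
    [0.135, 0, 0.013, -0.057, -0.129, -0.182, 1],
    [0.135, 0, 0.013, -0.057, -0.129, -0.182, 1],
    [0.135, 0, 0.013, -0.057, -0.129, -0.182, 1]
  ]
}}

```text
clock: 2.1
position: [0.4422, 0.2164, 0.1889]
ee_rot: [0.557, 0.817, -0.081, 0.128]
ft_force: [0.1, -0.5, 1.0]
grip_width: 0.997
grasp_force: 0.0
```

Emit:
{"api": "jog_arm", "payload": {
  "increments": [
    [0.133, 0.023, -0.004, -0.057, -0.129, -0.182, 1],
    [0.133, 0.023, -0.004, -0.057, -0.129, -0.182, 1],
    [0.133, 0.023, -0.004, -0.057, -0.129, -0.182, 1],
    [0.133, 0.023, -0.004, -0.057, -0.129, -0.182, 1],
    [0.133, 0.023, -0.004, -0.057, -0.129, -0.182, 1]
  ]
}}

```text
clock: 2.52
position: [0.4189, 0.3413, 0.1525]
ee_rot: [0.471, 0.855, -0.106, 0.188]
ft_force: [0.5, -1.3, -0.3]
grip_width: 0.999
grasp_force: 0.0
```

```bash
python3 - <<'E'
from h import *
state()
y,X=ax(CA);G=np.r_[CARD,.033]+.018*X
plan([pose(G,CA,-25,.002,.13)])
c=optics.camera("wrist");save(c,"w1.png",None,1.5);print(c["K"].round(1).tolist(),(-c["R"].T@c["t"]).round(3),c["R"].round(2).tolist())
import pickle;pickle.dump(c,open("w1.pkl","wb"))
E
```

```text
t2.52 [0.4189 0.3413 0.1525] yaz 32.2 yz -0.004 z [ 0.222 -0.358 -0.907] q [-0.25  0.5  -0.93  1.72  0.75  1.46 -0.83] F [ 0.5 -1.3 -0.3] 0.9994354026865725 0.0
0 [-0.005, 0.001, 0.0] [-0.0, -0.002, 0.009] [0.422 0.337 0.154]
[[297.3, 0.0, 250.7], [0.0, 297.3, 192.8], [0.0, 0.0, 1.0]] [0.356 0.444 0.227] [[0.85, 0.53, -0.0], [0.4, -0.62, 0.67], [0.36, -0.57, -0.74]]
```

View pics/w1.png

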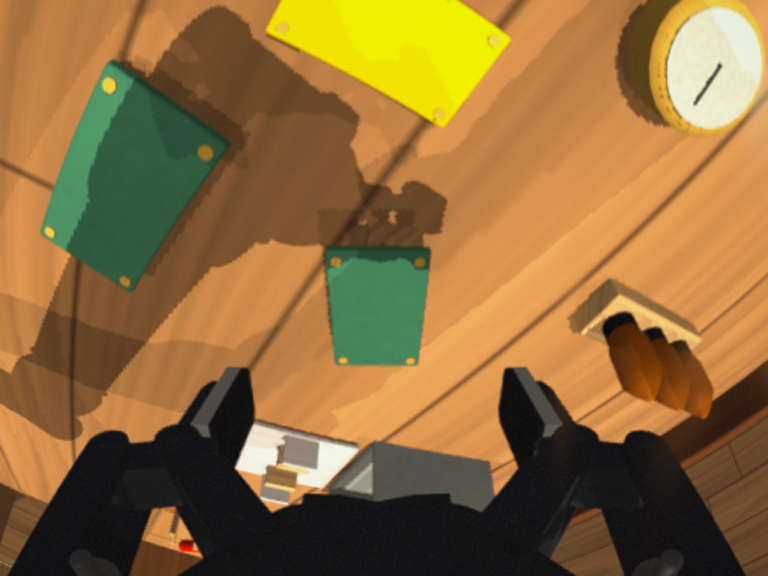

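The wrist view shows the small green card at about (378,305), squarely between the open fingers, (235,400) and (520,400). I'll refine its position by casting the fisheye rays.

```bash
cat >> h.py <<'E'
def fish(c,uv,zp):
    uv=np.atleast_2d(uv).astype(float)-[c["K"][0,2],c["K"][1,2]];r=np.hypot(*uv.T);th=r/c["K"][0,0]
    d=np.c_[uv*(np.sin(th)/np.maximum(r,1e-9))[:,None],np.cos(th)]@c["R"];C=-c["R"].T@c["t"]
    return C+d*((zp-C[2])/d[:,2])[:,None]
E
python3 - <<'E'
from h import *
import pickle
c=pickle.load(open("w1.pkl","rb"))
hsv=cv2.cvtColor(c["color"],cv2.COLOR_RGB2HSV)
m=cv2.inRange(hsv,(55,80,60),(95,255,255));m[:,:190]=0;m[:150]=0;m[255:]=0;m[:,320:]=0
m=cv2.morphologyEx(m,cv2.MORPH_CLOSE,np.ones((7,7)))
cn=max(cv2.findContours(m,0,1)[0],key=cv2.contourArea)[:,0]
w=fish(c,cn,.036);print(cv2.minAreaRect((w[:,:2]*1000).astype(np.float32)))
E
```

```text
((458.85693359375, 279.23211669921875), (56.90922164916992, 99.73609161376953), 31.897676467895508)
```

```bash
sed -i 's/CARD=np.array(\[.4613,.274\])/CARD=np.array([.4595,.2765])/' h.py; python3 - <<'E'
from h import *
y,X=ax(CA);G=np.r_[CARD,.033]+.018*X
plan([pose(G,CA,-25,.002,0)])
E
```

```text
0 [0.0, 0.0, 0.129] [-0.001, -0.001, 0.006] [0.449 0.293 0.037]
```

Emit:
{"api": "jog_arm", "payload": {
  "increments": [
    [0, 0, 0.03, 0, 0, 0.006, 1],
    [0, 0, 0.06, 0, 0, 0.006, 1],
    [0, 0, 0.09, 0, 0, 0.006, 1],
    [0, 0, 0.115, 0, 0, 0.006, 1],
    [0, 0, 0.129, 0, 0, 0.006, 1]
  ]
}}

```text
clock: 2.98
position: [0.4513, 0.2874, 0.0356]
ee_rot: [0.478, 0.851, -0.107, 0.19]
ft_force: [0.1, -0.2, 0.2]
grip_width: 0.999
grasp_force: 0.0
```

Emit:
{"api": "jog_arm", "payload": {
  "increments": [
    [0, 0, 0, 0, 0, 0, 0.5],
    [0, 0, 0, 0, 0, 0, 0.2],
    [0, 0, 0, 0, 0, 0, 0.2],
    [0, 0, 0, 0, 0, 0, 0.2],
    [0, 0, 0, 0, 0, 0, 0.2]
  ],
  "grip_force": 50
}}

```text
clock: 3.4
position: [0.4505, 0.2928, 0.0391]
ee_rot: [0.476, 0.852, -0.104, 0.19]
ft_force: [-2.1, 0.9, 6.8]
grip_width: 0.666
grasp_force: 53.9
```

```bash
python3 - <<'E'
from h import *
state()
y,X=ax(CA);G=np.r_[CARD,.033]+.018*X
plan([pose(G,CA,-25,.002,0)])
E
```

```text
t3.40 [0.4505 0.2928 0.0391] yaz 31.6 yz 0.004 z [ 0.225 -0.358 -0.906] q [-0.22  0.62 -0.84  1.83  0.89  1.27 -0.91] F [-2.1  0.9  6.8] 0.666132165068862 53.891133069992065
0 [0.002, -0.001, 0.002] [0.003, 0.0, -0.004] [0.449 0.293 0.037]
```

```bash
cat >> h.py <<'E'
def gstand(L,side,up=0,off=0):
    "grasp point for card leaning to +y (side=1) or -y; up: shift along the card; off: gap from dowel"
    y,X=ax(SA);s=.42262;c=.90631
    Y=.0008+s*(L+up)-off*c; Z=.0153+c*(L+up)+off*s
    return np.r_[ST,0]+side*Y*X+np.array([0,0,Z])
E
python3 - <<'E'
from h import *
p,R=cur()
d=-.0007
plan([(p+[0,0,.16],R),pose([.47,.02,.26],20,5,d),pose(gstand(.066,1,.085,.003),SA,40,d)],mm=.17,deg=30)
E
```

```text
0 [-0.068, 0.001, -0.145] [0.0, 0.0, 0.0] [0.45  0.293 0.199]
1 [-0.125, -0.063, 0.02] [0.02, 0.261, 0.101] [0.46  0.156 0.233]
1 [-0.131, -0.05, -0.012] [0.02, 0.261, 0.101] [0.47  0.019 0.267]
2 [-0.124, -0.053, 0.043] [-0.033, 0.305, 0.08] [ 0.462 -0.111  0.213]
2 [-0.134, -0.043, 0.002] [-0.033, 0.305, 0.08] [ 0.453 -0.241  0.159]
```

Emit:
{"api": "jog_arm", "payload": {
  "increments": [
    [-0.009, 0, -0.018, 0, 0, 0, 0.2],
    [-0.024, 0, -0.05, 0, 0, 0, 0.2],
    [-0.04, 0, -0.085, 0, 0, 0, 0.2],
    [-0.056, 0, -0.12, 0, 0, 0, 0.2],
    [-0.068, 0.001, -0.145, 0, 0, 0, 0.2]
  ],
  "grip_force": 60
}}

```text
clock: 3.82
position: [0.4506, 0.2928, 0.2014]
ee_rot: [0.476, 0.852, -0.103, 0.19]
ft_force: [1.1, 0.8, -1.8]
grip_width: 0.664
grasp_force: 64.1
```

Emit:
{"api": "jog_arm", "payload": {
  "increments": [
    [-0.025, -0.012, 0.004, 0.004, 0.052, 0.02, 0.2],
    [-0.05, -0.025, 0.008, 0.008, 0.104, 0.04, 0.2],
    [-0.075, -0.038, 0.012, 0.012, 0.157, 0.06, 0.2],
    [-0.1, -0.05, 0.016, 0.016, 0.209, 0.081, 0.2],
    [-0.125, -0.063, 0.02, 0.02, 0.261, 0.101, 0.2]
  ]
}}

```text
clock: 4.23
position: [0.4609, 0.1544, 0.2333]
ee_rot: [0.53, 0.843, -0.04, 0.077]
ft_force: [0.5, 0.1, -1.4]
grip_width: 0.665
grasp_force: 64.1
```

Emit:
{"api": "jog_arm", "payload": {
  "increments": [
    [-0.026, -0.01, -0.002, 0.004, 0.052, 0.02, 0.2],
    [-0.052, -0.02, -0.005, 0.008, 0.104, 0.04, 0.2],
    [-0.079, -0.03, -0.007, 0.012, 0.157, 0.06, 0.2],
    [-0.105, -0.04, -0.01, 0.016, 0.209, 0.081, 0.2],
    [-0.131, -0.05, -0.012, 0.02, 0.261, 0.101, 0.2]
  ]
}}

```text
clock: 4.65
position: [0.4706, 0.0179, 0.2676]
ee_rot: [0.573, 0.818, 0.025, -0.036]
ft_force: [0.9, 0.7, -0.9]
grip_width: 0.663
grasp_force: 64.1
```

```bash
python3 - <<'E'
from h import *
state()
plan([pose(gstand(.066,1,.085,.003),SA,40,-.0007)],mm=.17,deg=30)
E
```

```text
t4.65 [0.4706 0.0179 0.2676] yaz 19.9 yz -0.000 z [-0.03   0.082 -0.996] q [ 0.69  0.06 -0.78  1.78 -0.05  1.34  0.27] F [ 0.9  0.7 -0.9] 0.6634080470955024 64.09308671951294
0 [-0.123, -0.052, 0.044] [-0.033, 0.304, 0.08] [ 0.462 -0.111  0.213]
0 [-0.134, -0.043, 0.003] [-0.033, 0.304, 0.08] [ 0.453 -0.241  0.159]
```

Emit:
{"api": "jog_arm", "payload": {
  "increments": [
    [-0.025, -0.01, 0.009, -0.007, 0.061, 0.016, 0.2],
    [-0.049, -0.021, 0.018, -0.013, 0.122, 0.032, 0.2],
    [-0.074, -0.031, 0.026, -0.02, 0.183, 0.048, 0.2],
    [-0.098, -0.042, 0.035, -0.026, 0.244, 0.064, 0.2],
    [-0.123, -0.052, 0.044, -0.033, 0.304, 0.08, 0.2]
  ]
}}

```text
clock: 5.07
position: [0.4621, -0.1115, 0.2121]
ee_rot: [0.596, 0.779, 0.123, -0.151]
ft_force: [0.3, 1.1, -1.2]
grip_width: 0.66
grasp_force: 64.1
```

Emit:
{"api": "jog_arm", "payload": {
  "increments": [
    [-0.027, -0.009, 0.001, -0.007, 0.061, 0.016, 0.2],
    [-0.054, -0.017, 0.001, -0.013, 0.122, 0.032, 0.2],
    [-0.081, -0.026, 0.002, -0.02, 0.183, 0.048, 0.2],
    [-0.107, -0.034, 0.002, -0.026, 0.244, 0.064, 0.2],
    [-0.134, -0.043, 0.003, -0.033, 0.304, 0.08, 0.2]
  ]
}}

```text
clock: 5.48
position: [0.4534, -0.2413, 0.1576]
ee_rot: [0.603, 0.721, 0.219, -0.263]
ft_force: [0.6, 0.3, -0.5]
grip_width: 0.666
grasp_force: 64.1
```

Emit:
{"api": "jog_arm", "payload": {
  "increments": [
    [0, 0, 0, 0, 0, 0, 0.2],
    [0, 0, 0, 0, 0, 0, 0.2]
  ]
}}

```text
clock: 5.65
position: [0.4524, -0.2418, 0.1558]
ee_rot: [0.605, 0.719, 0.218, -0.263]
ft_force: [0.9, 1.0, -0.8]
grip_width: 0.66
grasp_force: 64.2
```

```bash
python3 - <<'E'
from h import *
state()
plan([pose(gstand(.066,1,.085,.003),SA,40,-.0007)],mm=.17,deg=30)
a=optics.camera("wrist");b=optics.camera("scene");t=optics.camera("top")
import pickle;pickle.dump((a,b,t),open("w2.pkl","wb"))
y,X=ax(SA)
for n,c in(("scene",b),("top",t)):
    P=pts(c);hsv=cv2.cvtColor(c["color"],cv2.COLOR_RGB2HSV)
    m=(cv2.inRange(hsv,(55,70,30),(95,255,255))>0)&(c["depth"]>0)&(np.linalg.norm(P[...,:2]-ST,axis=-1)<.12)&(P[...,2]>.06)
    Q=P[m]-np.r_[ST,0]; Y=Q@X; Xs=Q@y
    if len(Q)>20:
        cc=Q.mean(0);n_=np.linalg.svd(Q-cc)[2][2]; print(n,m.sum(),"X",Xs.min().round(3),Xs.max().round(3),"Y",Y.min().round(3),Y.max().round(3),"Z",Q[:,2].min().round(3),Q[:,2].max().round(3),"normal in XYZ",[round(float(n_@v),3) for v in(y,X,[0,0,1])],"c",(cc@X).round(4),cc[2].round(4))
i1=cv2.resize(a["color"],(400,300));i2=cv2.resize(b["color"][120:220,120:253],(400,300),interpolation=cv2.INTER_CUBIC)
cv2.imwrite("pics/w2.png",np.hstack([i1,i2])[:,:,::-1])
E
```

```text
t5.65 [ 0.4524 -0.2418  0.1558] yaz 10.0 yz -0.004 z [-0.115  0.633 -0.766] q [ 1.03  0.6  -0.5   1.52 -0.23  1.57  0.77] F [ 0.9  1.  -0.8] 0.6596718239983698 64.15876507759094
0 [0.003, 0.001, -0.002] [-0.001, -0.0, -0.005] [ 0.453 -0.241  0.159]
scene 35 X -0.029 0.032 Y 0.043 0.081 Z 0.11 0.185 normal in XYZ [0.211, -0.842, 0.496] c 0.07 0.1713
top 115 X -0.027 0.025 Y 0.039 0.078 Z 0.115 0.187 normal in XYZ [0.0, 0.891, -0.454] c 0.0618 0.1615
```

View pics/w2.png

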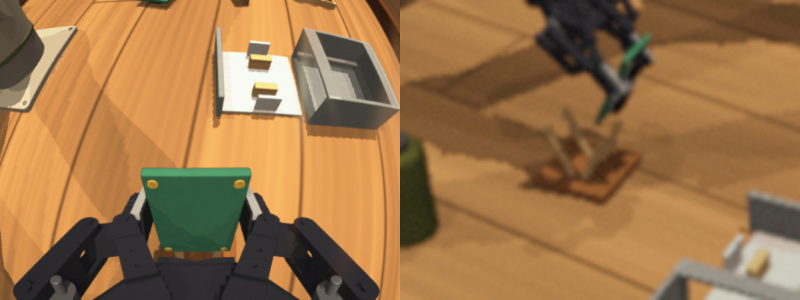

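The wrist view (left) shows the card held square, bare face to the gripper, around (195,210). The scene view (right) shows it tilted above the stand, whose V is at (580,150). Next I check the stand centre using the dowel points.

```bash
python3 - <<'E'
from h import *
import pickle
cs=pickle.load(open("c0.pkl","rb"));y,X=ax(SA)
for n in cs:
    P=pts(cs[n]);Q=P-np.r_[ST,0];m=(np.abs(Q[...,:2]).max(-1)<.06)&(Q[...,2]>.05)&(Q[...,2]<.08)
    q=np.c_[Q[m]@y,Q[m]@X,Q[m][:,2]]*1000
    for sx in(-1,1):
        for sy in(-1,1):
            k=(q[:,0]*sx>0)&(q[:,1]*sy>0)
            if k.sum(): print(n,sx,sy,k.sum(),q[k].mean(0).round(1))
c=cs["scene"];P=pts(c);Q=P-np.r_[ST,0];m=(np.abs(Q[...,:2]).max(-1)<.07)&(Q[...,2]>.008)&(Q[...,2]<.02)
v,u=np.nonzero(m);K=c["K"];C=-c["R"].T@c["t"];r=np.c_[(u-K[0,2])/K[0,0],(v-K[1,2])/K[1,1],np.ones(len(u))]@c["R"]
w=C+r*((.014-C[2])/r[:,2])[:,None];print(cv2.minAreaRect((w[:,:2]*1000).astype(np.float32)))
plan([pose(gstand(.066,1,.010,.002),SA,40,-.0007)])
E
```

```text
scene -1 -1 19 [-18.5 -26.2  59.7]
scene -1 1 17 [-16.8  34.   61.3]
scene 1 -1 18 [ 21.7 -26.3  61.7]
scene 1 1 18 [22.5 33.6 60.3]
top -1 -1 20 [-19.9 -28.9  63.2]
top -1 1 11 [-19.9  29.4  64.9]
top 1 -1 19 [ 19.3 -29.7  63.2]
top 1 1 11 [18.8 29.8 66.9]
((468.2050476074219, -290.2454528808594), (97.39605712890625, 93.62751770019531), 11.052329063415527)
0 [-0.069, -0.001, 0.032] [-0.002, 0.003, 0.001] [ 0.459 -0.271  0.09 ]
```

```bash
sed -i 's/ST=np.array(\[.4633,-.2974\])/ST=np.array([.4639,-.2953])/' h.py; python3 - <<'E'
from h import *
plan([pose(gstand(.066,1,.012,.004),SA,40,-.0007),pose(gstand(.066,1,.002,.001),SA,40,-.0007)])
E
```

```text
0 [-0.066, -0.0, 0.03] [-0.002, 0.003, 0.001] [ 0.459 -0.27   0.093]
1 [-0.008, -0.0, 0.007] [0.0, 0.0, 0.0] [ 0.46  -0.271  0.082]
```

Emit:
{"api": "jog_arm", "payload": {
  "increments": [
    [-0.016, 0, 0.007, 0, 0, 0, 0.2],
    [-0.032, 0, 0.015, 0, 0, 0, 0.2],
    [-0.048, 0, 0.022, 0, 0, 0, 0.2],
    [-0.06, 0, 0.027, 0, 0, 0, 0.2],
    [-0.066, 0, 0.03, 0, 0, 0, 0.2]
  ]
}}

```text
clock: 6.22
position: [0.4587, -0.2709, 0.0917]
ee_rot: [0.603, 0.721, 0.218, -0.262]
ft_force: [0.5, -0.0, -1.5]
grip_width: 0.662
grasp_force: 64.2
```

Emit:
{"api": "jog_arm", "payload": {
  "increments": [
    [0, 0, 0, 0, 0, 0, 0.2],
    [0, 0, 0, 0, 0, 0, 0.2],
    [-0.002, 0, 0.002, 0, 0, 0, 0.2],
    [-0.004, 0, 0.003, 0, 0, 0, 0.2]
  ]
}}

```text
clock: 6.55
position: [0.4592, -0.272, 0.088]
ee_rot: [0.603, 0.721, 0.218, -0.262]
ft_force: [-0.1, 0.3, -2.0]
grip_width: 0.661
grasp_force: 64.1
```

```bash
python3 - <<'E'
from h import *
state()
plan([pose(gstand(.066,1,.002,.001),SA,40,-.0007)])
E
```

```text
t6.55 [ 0.4592 -0.272   0.088 ] yaz 10.2 yz -0.001 z [-0.115  0.63  -0.768] q [ 1.03  0.73 -0.47  1.48 -0.18  1.5   0.82] F [-0.1  0.3 -2. ] 0.6609615699511773 64.14083361625671
0 [-0.003, 0.001, 0.005] [-0.001, 0.003, -0.001] [ 0.46  -0.271  0.082]
```

Emit:
{"api": "jog_arm", "payload": {
  "increments": [
    [-0.0015, 0, 0.001, 0, 0, 0, 0.2],
    [-0.003, 0, 0.002, 0, 0, 0, 0.2],
    [-0.003, 0, 0.002, 0, 0, 0, 0.2]
  ]
}}

```text
clock: 6.8
position: [0.4587, -0.2733, 0.0836]
ee_rot: [0.604, 0.721, 0.218, -0.262]
ft_force: [0.7, 0.5, -1.1]
grip_width: 0.657
grasp_force: 64.1
```

Emit:
{"api": "jog_arm", "payload": {
  "increments": [
    [-0.001, 0, 0.0005, 0, 0, 0, 0.2],
    [-0.002, 0, 0.001, 0, 0, 0, 0.2],
    [-0.002, 0, 0.001, 0, 0, 0, 0.2]
  ]
}}

```text
clock: 7.05
position: [0.459, -0.2742, 0.0816]
ee_rot: [0.603, 0.721, 0.218, -0.262]
ft_force: [0.1, -0.3, -1.5]
grip_width: 0.662
grasp_force: 64.1
```

Emit:
{"api": "jog_arm", "payload": {
  "increments": [
    [-0.001, 0, 0.0005, 0, 0, 0, 0.2],
    [-0.002, 0, 0.001, 0, 0, 0, 0.2],
    [-0.002, 0, 0.001, 0, 0, 0, 0.2]
  ]
}}

```text
clock: 7.3
position: [0.4591, -0.2751, 0.0795]
ee_rot: [0.603, 0.721, 0.218, -0.262]
ft_force: [-0.1, 0.2, -1.5]
grip_width: 0.661
grasp_force: 64.2
```

```bash
python3 - <<'E'
from h import *
plan([pose(gstand(.066,1,.0,.0015),SA,40,-.0007)])
c=optics.camera("scene");i2=cv2.resize(c["color"][130:220,130:250],(800,600),interpolation=cv2.INTER_CUBIC);cv2.imwrite("pics/s3.png",i2[:,:,::-1])
E
```

```text
0 [0.003, 0.001, 0.0] [-0.002, 0.002, -0.002] [ 0.46  -0.273  0.081]
```

View pics/s3.png

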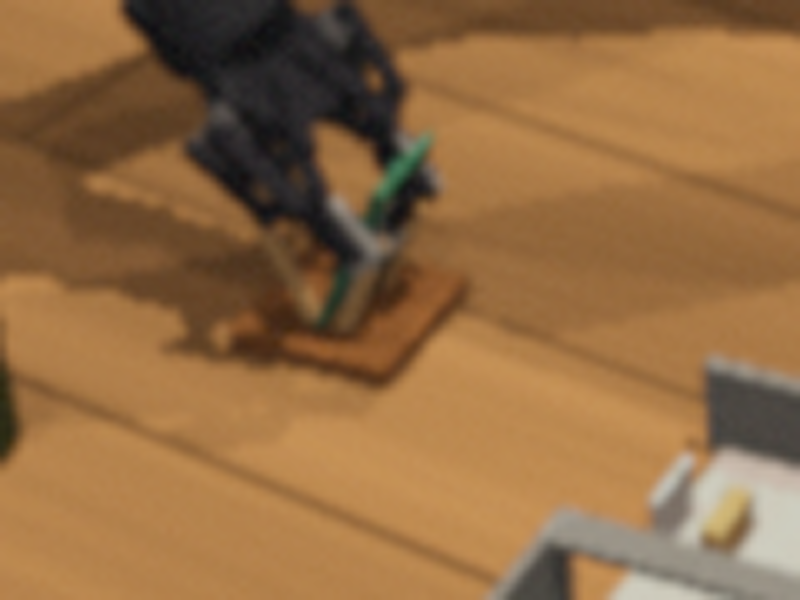

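The crop shows the card's lower end inside the V at (325,320), lying along the right-hand dowels. I'll ease it down to contact.

Emit:
{"api": "jog_arm", "payload": {
  "increments": [
    [-0.0006, 0, 0.0008, 0, 0, 0, 0.2],
    [-0.0013, 0, 0.0015, 0, 0, 0, 0.2],
    [-0.0013, 0, 0.0015, 0, 0, 0, 0.2]
  ]
}}

```text
clock: 7.6
position: [0.4592, -0.2745, 0.0786]
ee_rot: [0.603, 0.721, 0.218, -0.263]
ft_force: [-2.9, 1.1, 7.5]
grip_width: 0.659
grasp_force: 64.5
```

Emit:
{"api": "jog_arm", "payload": {
  "increments": [
    [-0.0006, 0, 0.0008, 0, 0, 0, 0.2],
    [-0.001, 0, 0.0012, 0, 0, 0, 0.2],
    [-0.001, 0, 0.0012, 0, 0, 0, 0.2]
  ]
}}

```text
clock: 7.85
position: [0.4592, -0.2741, 0.0782]
ee_rot: [0.603, 0.721, 0.219, -0.263]
ft_force: [-4.9, 3.6, 16.8]
grip_width: 0.658
grasp_force: 64.8
```

Emit:
{"api": "jog_arm", "payload": {
  "increments": [
    [0.001, 0, -0.0012, 0, 0, 0, 0.2],
    [0.001, 0, -0.0012, 0, 0, 0, 0.45],
    [0.001, 0, -0.0012, 0, 0, 0, 0.7],
    [0.001, 0, -0.0012, 0, 0, 0, 1],
    [0.001, 0, -0.0012, 0, 0, 0, 1]
  ]
}}

```text
clock: 8.27
position: [0.4591, -0.2751, 0.0775]
ee_rot: [0.603, 0.721, 0.218, -0.262]
ft_force: [-0.4, -0.4, -0.7]
grip_width: 0.997
grasp_force: 0.0
```

Emit:
{"api": "jog_arm", "payload": {
  "increments": [
    [0, 0, 0, 0, 0, 0, 1],
    [0, 0, 0, 0, 0, 0, 1]
  ]
}}

```text
clock: 8.43
position: [0.4592, -0.2751, 0.0776]
ee_rot: [0.603, 0.721, 0.218, -0.262]
ft_force: [0.5, 0.9, -0.3]
grip_width: 0.998
grasp_force: 0.0
```

```bash
cat >> h.py <<'E'
def cardinfo(zmin=.03):
    y,X=ax(SA)
    for n in("scene","top"):
        c=optics.camera(n);P=pts(c);hsv=cv2.cvtColor(c["color"],cv2.COLOR_RGB2HSV)
        m=(cv2.inRange(hsv,(55,70,30),(95,255,255))>0)&(c["depth"]>0)&(np.linalg.norm(P[...,:2]-ST,axis=-1)<.12)&(P[...,2]>zmin)
        Q=(P[m]-np.r_[ST,0])*1000
        if len(Q)>10:
            q=np.c_[Q@y,Q@X,Q[:,2]];cc=q.mean(0);print(n,m.sum(),"min",np.percentile(q,2,0).round(0),"max",np.percentile(q,98,0).round(0),"n",np.linalg.svd(q-cc)[2][2].round(2),"c",cc.round(1))
    return c
E
python3 - <<'E'
from h import *
state();cardinfo()
p,R=cur();print("back",(p-R[:,2]*.12).round(3))
E
```

```text
t8.43 [ 0.4592 -0.2751  0.0776] yaz 10.2 yz -0.003 z [-0.115  0.631 -0.767] q [ 1.02  0.74 -0.47  1.47 -0.17  1.49  0.82] F [ 0.5  0.9 -0.3] 0.9982320547251462 0.0
scene 25 min [-45.  15.  59.] max [ 24.  48. 107.] n [ 0.14 -0.82  0.56] c [-4.8 38.8 94.9]
top 133 min [-26.   2.  37.] max [ 21.  43. 106.] n [ 0.    0.87 -0.5 ] c [-1.9 24.4 76.8]
back [ 0.473 -0.351  0.17 ]
```

```bash
python3 - <<'E'
from h import *
p,R=cur();y,X=ax(SA);S=np.r_[ST,0]
def tcp(Y,z,th): q=pose([0,0,0],SA,th)[1]; return S+Y*X+np.array([0,0,z]),q
a=(p-R[:,2]*.12,R)
plan([a,tcp(-.03,.22,15),tcp(.085,.20,0),tcp(.085,.113,0)],mm=.19,deg=33)
E
```

```text
0 [0.0, 0.0, -0.12] [0.0, 0.0, 0.0] [ 0.473 -0.351  0.17 ]
1 [0.052, 0.001, -0.022] [-0.002, -0.434, -0.002] [ 0.469 -0.325  0.22 ]
2 [0.106, 0.0, 0.049] [-0.0, -0.262, 0.0] [ 0.449 -0.212  0.2  ]
3 [0.0, -0.0, 0.087] [0.0, 0.0, -0.0] [ 0.449 -0.212  0.113]
```

Emit:
{"api": "jog_arm", "payload": {
  "increments": [
    [0, 0, -0.015, 0, 0, 0, 1],
    [0, 0, -0.04, 0, 0, 0, 1],
    [0, 0, -0.07, 0, 0, 0, 1],
    [0, 0, -0.1, 0, 0, 0, 1],
    [0, 0, -0.12, 0, 0, 0, 1]
  ]
}}

```text
clock: 8.95
position: [0.4733, -0.3527, 0.1719]
ee_rot: [0.604, 0.721, 0.218, -0.261]
ft_force: [0.4, 0.4, 0.4]
grip_width: 0.994
grasp_force: 0.0
```

Emit:
{"api": "jog_arm", "payload": {
  "increments": [
    [0.052, 0, -0.022, 0, -0.434, 0, -1],
    [0.052, 0, -0.022, 0, -0.434, 0, -1],
    [0.052, 0, -0.022, 0, -0.434, 0, -1],
    [0.052, 0, -0.022, 0, -0.434, 0, -1]
  ]
}}

```text
clock: 9.28
position: [0.4704, -0.324, 0.2226]
ee_rot: [0.635, 0.762, 0.081, -0.096]
ft_force: [-0.1, 0.4, 0.8]
grip_width: 0.458
grasp_force: 0.0
```

Emit:
{"api": "jog_arm", "payload": {
  "increments": [
    [0.106, 0, 0.049, 0, -0.262, 0, -1],
    [0.106, 0, 0.049, 0, -0.262, 0, -1],
    [0.106, 0, 0.049, 0, -0.262, 0, -1],
    [0.106, 0, 0.049, 0, -0.262, 0, -1],
    [0.106, 0, 0.049, 0, -0.262, 0, -1]
  ]
}}

```text
clock: 9.7
position: [0.448, -0.2098, 0.2006]
ee_rot: [0.64, 0.768, -0.001, -0.0]
ft_force: [-0.4, -0.9, 0.2]
grip_width: -0.0
grasp_force: 0.0
```

```bash
python3 - <<'E'
from h import *
state();cardinfo()
y,X=ax(SA);S=np.r_[ST,0]
def tcp(Y,z,th): q=pose([0,0,0],SA,th)[1]; return S+Y*X+np.array([0,0,z]),q
plan([tcp(.085,.113,0),tcp(-.01,.113,0)])
E
```

```text
t9.70 [ 0.448  -0.2098  0.2006] yaz 10.4 yz -0.003 z [-0.002 -0.002 -1.   ] q [ 0.85  0.13 -0.54  1.85  0.07  1.19  0.47] F [-0.4 -0.9  0.2] -0.0003959745538738769 0.0
scene 22 min [-10.   9.  34.] max [ 30.  48. 105.] n [-0.01 -0.88  0.48] c [14.2 39.3 90.4]
0 [0.001, 0.001, 0.088] [-0.002, 0.0, -0.001] [ 0.449 -0.212  0.113]
1 [-0.095, 0.0, -0.0] [0.0, -0.0, 0.0] [ 0.466 -0.305  0.113]
```

Card still leans to +y. Lower beside it, then tip it gently.

Emit:
{"api": "jog_arm", "payload": {
  "increments": [
    [0, 0, 0.03, 0, 0, 0, -1],
    [0, 0, 0.06, 0, 0, 0, -1],
    [0, 0, 0.08, 0, 0, 0, -1],
    [0, 0, 0.088, 0, 0, 0, -1],
    [-0.02, 0, 0.088, 0, 0, 0, -1]
  ]
}}

```text
clock: 10.22
position: [0.4507, -0.2296, 0.1101]
ee_rot: [0.641, 0.768, -0.001, -0.003]
ft_force: [0.2, 0.3, 0.5]
grip_width: -0.002
grasp_force: 0.0
```

Emit:
{"api": "jog_arm", "payload": {
  "increments": [
    [-0.007, 0, 0, 0, 0, 0, -1],
    [-0.014, 0, 0, 0, 0, 0, -1],
    [-0.021, 0, 0, 0, 0, 0, -1],
    [-0.028, 0, 0, 0, 0, 0, -1],
    [-0.035, 0, 0, 0, 0, 0, -1]
  ]
}}

```text
clock: 10.63
position: [0.4591, -0.2676, 0.1143]
ee_rot: [0.642, 0.767, -0.001, 0.001]
ft_force: [-0.0, -0.7, 0.5]
grip_width: 0.001
grasp_force: 0.1
```

Emit:
{"api": "jog_arm", "payload": {
  "increments": [
    [-0.006, 0, 0, 0, 0, 0, -1],
    [-0.012, 0, 0, 0, 0, 0, -1],
    [-0.018, 0, 0, 0, 0, 0, -1],
    [-0.024, 0, 0, 0, 0, 0, -1],
    [-0.03, 0, 0, 0, 0, 0, -1]
  ]
}}

```text
clock: 11.05
position: [0.4629, -0.2965, 0.112]
ee_rot: [0.642, 0.767, -0.001, -0.001]
ft_force: [0.6, 0.3, -1.2]
grip_width: 0.001
grasp_force: 0.0
```

```bash
python3 - <<'E'
from h import *
state();cardinfo()
E
```

```text
t11.05 [ 0.4629 -0.2965  0.112 ] yaz 10.2 yz -0.003 z [-0.003 -0.    -1.   ] q [ 0.89  0.34 -0.47  1.8   0.18  1.04  0.53] F [ 0.6  0.3 -1.2] 0.0014226828480102033 0.0
scene 119 min [-23. -40.  32.] max [ 30.   1. 135.] n [ 0.33 -0.91 -0.26] c [ 13.  -20.7  71.8]
top 29 min [-32. -17.  31.] max [ 23.   8. 141.] n [ 0.04 -0.99  0.16] c [-10.9  -9.5  47.1]
```

```bash
python3 - <<'E'
from h import *
p,R=cur();y,X=ax(SA)
plan([(p+.06*X+[0,0,.07],R),pose(gstand(.068,-1),SA,-40,.001,.13)],mm=.19,deg=33)
E
```

```text
0 [0.06, -0.0, -0.07] [0.0, 0.0, 0.0] [ 0.452 -0.238  0.182]
1 [-0.001, 0.001, 0.001] [-0.002, -0.349, -0.0] [ 0.453 -0.238  0.181]
1 [-0.0, 0.001, 0.001] [-0.002, -0.349, -0.0] [ 0.454 -0.239  0.18 ]
```

Emit:
{"api": "jog_arm", "payload": {
  "increments": [
    [0.02, 0, -0.01, 0, 0, 0, -1],
    [0.04, 0, -0.03, 0, 0, 0, -1],
    [0.06, 0, -0.06, 0, 0, 0, -1],
    [0.06, 0, -0.07, 0, 0, 0, 1]
  ]
}}

```text
clock: 11.48
position: [0.454, -0.2329, 0.1856]
ee_rot: [0.64, 0.769, -0.0, 0.001]
ft_force: [1.3, 0.1, 0.5]
grip_width: 0.126
grasp_force: 0.0
```

Emit:
{"api": "jog_arm", "payload": {
  "increments": [
    [0, 0, 0, 0, -0.12, 0, 1],
    [0, 0, 0, 0, -0.24, 0, 1],
    [0, 0, 0, 0, -0.349, 0, 1],
    [0, 0, 0, 0, -0.349, 0, 1]
  ]
}}

```text
clock: 11.82
position: [0.4529, -0.2337, 0.182]
ee_rot: [0.629, 0.757, -0.114, 0.135]
ft_force: [-0.0, 0.9, -0.3]
grip_width: 0.71
grasp_force: 0.0
```

Emit:
{"api": "jog_arm", "payload": {
  "increments": [
    [0, 0, 0, 0, -0.12, 0, 1],
    [0, 0, 0, 0, -0.24, 0, 1],
    [0, 0, 0, 0, -0.349, 0, 1],
    [0, 0, 0, 0, -0.349, 0, 1],
    [0, 0, 0, 0, -0.349, 0, 1]
  ]
}}

```text
clock: 12.23
position: [0.4522, -0.2361, 0.1811]
ee_rot: [0.602, 0.722, -0.22, 0.259]
ft_force: [0.7, -0.4, 0.3]
grip_width: 0.999
grasp_force: 0.0
```

```bash
python3 - <<'E'
from h import *
state();t=cardinfo()
plan([pose(gstand(.068,-1),SA,-40,.001,.13),pose(gstand(.068,-1),SA,-40,.001,0)])
a=optics.camera("wrist");b=optics.camera("scene")
import pickle;pickle.dump((a,b,t),open("w4.pkl","wb"))
i1=cv2.resize(a["color"],(400,300));i2=cv2.resize(b["color"][120:220,120:253],(400,300),interpolation=cv2.INTER_CUBIC)
cv2.imwrite("pics/w4.png",np.hstack([i1,i2])[:,:,::-1])
E
```

```text
t12.23 [ 0.4522 -0.2361  0.1811] yaz 10.3 yz -0.006 z [ 0.109 -0.63  -0.769] q [ 0.6   0.07 -0.63  2.12  0.87  1.05 -0.34] F [ 0.7 -0.4  0.3] 0.9988269903597733 0.0
scene 129 min [-22. -42.  35.] max [ 29.  -2. 103.] n [0.08 0.88 0.48] c [ 10.3 -22.9  71.2]
top 162 min [-27. -45.  32.] max [ 24.  -7. 103.] n [-0.01 -0.88 -0.47] c [ -2.7 -26.9  71.4]
0 [-0.0, 0.001, 0.002] [-0.004, -0.004, 0.0] [ 0.454 -0.239  0.18 ]
1 [-0.0, 0.0, 0.13] [0.0, 0.0, -0.0] [ 0.469 -0.321  0.081]
```

View pics/w4.png

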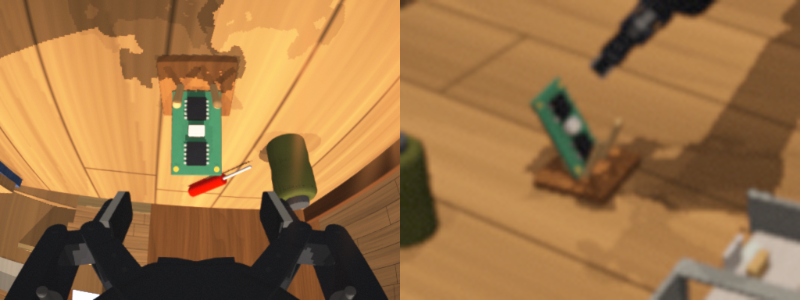

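Both views show the card now leaning to -y, components toward the gripper: wrist (197,132), scene (565,130). It's centred between the fingers, so I take it.

Emit:
{"api": "jog_arm", "payload": {
  "increments": [
    [0, 0.001, 0.03, 0, 0, 0, 1],
    [0, 0.001, 0.06, 0, 0, 0, 1],
    [0, 0.001, 0.09, 0, 0, 0, 1],
    [0, 0.001, 0.115, 0, 0, 0, 1],
    [0, 0.001, 0.132, 0, 0, 0, 1]
  ]
}}

```text
clock: 12.85
position: [0.467, -0.3228, 0.0793]
ee_rot: [0.604, 0.72, -0.221, 0.26]
ft_force: [0.4, -0.8, -0.1]
grip_width: 1.001
grasp_force: 0.0
```

Emit:
{"api": "jog_arm", "payload": {
  "increments": [
    [0, 0, 0, 0, 0, 0, 1],
    [0, 0, 0, 0, 0, 0, 0.5],
    [0, 0, 0, 0, 0, 0, 0.2],
    [0, 0, 0, 0, 0, 0, 0.2],
    [0, 0, 0, 0, 0, 0, 0.2]
  ],
  "grip_force": 60
}}

```text
clock: 13.27
position: [0.4693, -0.3195, 0.0826]
ee_rot: [0.602, 0.721, -0.22, 0.263]
ft_force: [-1.5, 3.1, 4.9]
grip_width: 0.662
grasp_force: 62.7
```

```bash
python3 - <<'E'
from h import *
state();cardinfo()
plan([pose(gstand(.068,-1),SA,-40,.001,0)])
E
```

```text
t13.27 [ 0.4693 -0.3195  0.0826] yaz 10.2 yz -0.000 z [ 0.114 -0.633 -0.765] q [ 0.64  0.32 -0.51  2.12  1.17  0.89 -0.51] F [-1.5  3.1  4.9] 0.6618055302310549 62.72033929824829
scene 82 min [-14. -42.  33.] max [ 58.   0. 112.] n [ 0.41 -0.86 -0.32] c [ 15.1 -22.1  71.9]
top 81 min [-23. -45.  70.] max [ 28. -25. 108.] n [0.02 0.92 0.4 ] c [  5.  -36.9  91.6]
0 [-0.0, -0.001, 0.002] [0.0, 0.001, 0.001] [ 0.469 -0.321  0.081]
```

```bash
python3 - <<'E'
from h import *
p,R=cur();y,X=ax(SA);yh,Xh=ax(HA)
u=-.4226*X+np.array([0,0,.9063])
G=np.r_[BED,.035]-.018*Xh
plan([(p+.1*u,R),pose([.475,-.2,.23],9,-10,-.001),pose(G+[0,0,.1],HA,25,-.001)],mm=.17,deg=30)
E
```

```text
0 [-0.091, -0.0, -0.042] [0.0, 0.0, 0.0] [ 0.477 -0.361  0.173]
1 [0.041, 0.013, -0.076] [0.004, 0.262, 0.01] [ 0.476 -0.28   0.205]
1 [0.059, 0.013, -0.063] [0.004, 0.262, 0.01] [ 0.475 -0.199  0.237]
2 [0.09, 0.035, 0.033] [-0.002, 0.305, 0.013] [ 0.497 -0.112  0.189]
2 [0.076, 0.034, 0.058] [-0.002, 0.305, 0.013] [ 0.519 -0.024  0.141]
```

Emit:
{"api": "jog_arm", "payload": {
  "increments": [
    [-0.009, 0, -0.004, 0, 0, 0, 0.2],
    [-0.027, 0, -0.013, 0, 0, 0, 0.2],
    [-0.05, 0, -0.023, 0, 0, 0, 0.2],
    [-0.073, 0, -0.034, 0, 0, 0, 0.2],
    [-0.091, 0, -0.042, 0, 0, 0, 0.2]
  ]
}}

```text
clock: 13.78
position: [0.4764, -0.3625, 0.1739]
ee_rot: [0.602, 0.721, -0.22, 0.262]
ft_force: [0.1, -0.4, -1.0]
grip_width: 0.661
grasp_force: 63.7
```

Emit:
{"api": "jog_arm", "payload": {
  "increments": [
    [0.008, 0.003, -0.015, 0.001, 0.052, 0.002, 0.2],
    [0.016, 0.005, -0.03, 0.002, 0.105, 0.004, 0.2],
    [0.025, 0.008, -0.046, 0.002, 0.157, 0.006, 0.2],
    [0.033, 0.01, -0.061, 0.003, 0.21, 0.008, 0.2],
    [0.041, 0.013, -0.076, 0.004, 0.262, 0.01, 0.2]
  ]
}}

```text
clock: 14.2
position: [0.4747, -0.2794, 0.2043]
ee_rot: [0.63, 0.746, -0.139, 0.164]
ft_force: [0.0, 0.5, -1.9]
grip_width: 0.66
grasp_force: 63.8
```

Emit:
{"api": "jog_arm", "payload": {
  "increments": [
    [0.012, 0.003, -0.013, 0.001, 0.052, 0.002, 0.2],
    [0.024, 0.005, -0.025, 0.002, 0.105, 0.004, 0.2],
    [0.035, 0.008, -0.038, 0.002, 0.157, 0.006, 0.2],
    [0.047, 0.01, -0.05, 0.003, 0.21, 0.008, 0.2],
    [0.059, 0.013, -0.063, 0.004, 0.262, 0.01, 0.2]
  ]
}}

```text
clock: 14.62
position: [0.4741, -0.1984, 0.2364]
ee_rot: [0.647, 0.758, -0.056, 0.065]
ft_force: [-0.2, -0.6, -0.9]
grip_width: 0.66
grasp_force: 63.8
```

Emit:
{"api": "jog_arm", "payload": {
  "increments": [
    [0.018, 0.007, 0.007, 0, 0.061, 0.003, 0.2],
    [0.036, 0.014, 0.013, 0, 0.122, 0.005, 0.2],
    [0.054, 0.021, 0.02, 0, 0.183, 0.008, 0.2],
    [0.072, 0.028, 0.026, 0, 0.244, 0.01, 0.2],
    [0.09, 0.035, 0.033, -0.002, 0.305, 0.013, 0.2]
  ]
}}

```text
clock: 15.03
position: [0.4961, -0.1111, 0.1878]
ee_rot: [0.653, 0.755, 0.044, -0.05]
ft_force: [0.6, 0.5, -2.0]
grip_width: 0.662
grasp_force: 63.8
```

Emit:
{"api": "jog_arm", "payload": {
  "increments": [
    [0.015, 0.007, 0.012, 0, 0.061, 0.003, 0.2],
    [0.03, 0.014, 0.023, 0, 0.122, 0.005, 0.2],
    [0.046, 0.02, 0.035, 0, 0.183, 0.008, 0.2],
    [0.061, 0.027, 0.046, 0, 0.244, 0.01, 0.2],
    [0.076, 0.034, 0.058, -0.002, 0.305, 0.013, 0.2]
  ]
}}

```text
clock: 15.45
position: [0.518, -0.0243, 0.1403]
ee_rot: [0.644, 0.734, 0.143, -0.163]
ft_force: [0.1, 0.0, -1.0]
grip_width: 0.661
grasp_force: 63.8
```

Emit:
{"api": "jog_arm", "payload": {
  "increments": [
    [0, 0, 0, 0, 0, 0, 0.2],
    [0, 0, 0, 0, 0, 0, 0.2]
  ]
}}

```text
clock: 15.62
position: [0.5173, -0.0253, 0.1397]
ee_rot: [0.644, 0.734, 0.142, -0.163]
ft_force: [0.1, -0.1, -0.8]
grip_width: 0.66
grasp_force: 64.1
```

```bash
python3 - <<'E'
from h import *
import pickle
state();yh,Xh=ax(HA)
G=np.r_[BED,.035]-.018*Xh
plan([pose(G+[0,0,.1],HA,25,-.001)])
cs={n:optics.camera(n) for n in("scene","top","wrist")}
pickle.dump(cs,open("c5.pkl","wb"))
for n in("scene","top"):
    c=cs[n];P=pts(c);hsv=cv2.cvtColor(c["color"],cv2.COLOR_RGB2HSV)
    m=(cv2.inRange(hsv,(55,70,30),(95,255,255))>0)&(c["depth"]>0)&(np.linalg.norm(P[...,:2]-BED,axis=-1)<.1)&(P[...,2]>.1)
    Q=(P[m]-np.r_[BED,0])*1000;q=np.c_[Q@yh,Q@Xh,Q[:,2]];cc=q.mean(0)
    print(n,m.sum(),"min",np.percentile(q,2,0).round(0),"max",np.percentile(q,98,0).round(0),"n",np.linalg.svd(q-cc)[2][2].round(3),cc.round(1))
    if n=="top":
        R=cv2.minAreaRect((P[m][:,:2]*1000).astype(np.float32));print(R)
a,b=cs["wrist"],cs["scene"]
i1=cv2.resize(a["color"],(400,300));i2=cv2.resize(b["color"][150:275,190:357],(400,300),interpolation=cv2.INTER_CUBIC)
cv2.imwrite("pics/w5.png",np.hstack([i1,i2])[:,:,::-1])
E
```

```text
t15.62 [ 0.5173 -0.0253  0.1397] yaz 7.5 yz -0.002 z [-0.057  0.418 -0.907] q [ 0.79  0.41 -0.7   1.77 -0.18  1.17  0.33] F [ 0.1 -0.1 -0.8] 0.6596527418333726 64.13109183311462
0 [0.001, 0.002, -0.001] [-0.002, 0.001, -0.0] [ 0.519 -0.024  0.141]
scene 149 min [-31. -26. 133.] max [ 29.  49. 147.] n [-0.006  0.027 -1.   ] [  5.9  15.4 137. ]
top 278 min [-27. -36. 132.] max [ 27.  42. 146.] n [-0.01   0.031 -0.999] [  0.4   3.5 137.6]
((516.2681274414062, -2.1447982788085938), (56.05879211425781, 80.9714584350586), 7.615146636962891)
```

View pics/w5.png

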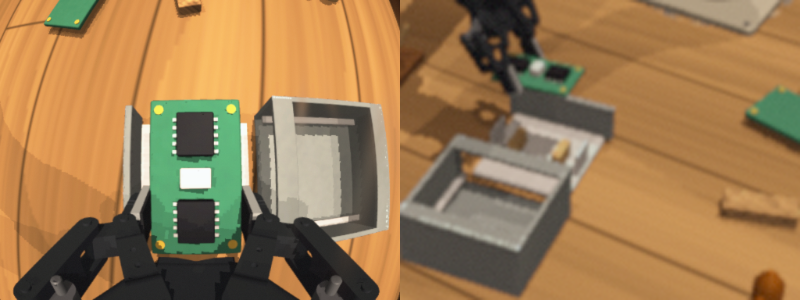

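The wrist view shows the card held components up, square over the tray (centre (195,178)). In the scene view it's above the tray at (555,70). It's tilted 1.7°, which I'll correct. Next I measure the card's far end against the bed in both cameras.

```bash
python3 - <<'E'
from h import *
import pickle
c0=pickle.load(open("c0.pkl","rb"));c5=pickle.load(open("c5.pkl","rb"));yh,Xh=ax(HA)
def cast(c,m,z):
    v,u=np.nonzero(m);K=c["K"];C=-c["R"].T@c["t"];r=np.c_[(u-K[0,2])/K[0,0],(v-K[1,2])/K[1,1],np.ones(len(u))]@c["R"]
    w=(C+r*((z-C[2])/r[:,2])[:,None]-np.r_[BED,0])*1000;return np.c_[w@yh,w@Xh]
for n in("scene","top"):
    c=c0[n];P=pts(c);L=(P-np.r_[BED,0]);X_,Y_=L@yh*1000,L@Xh*1000;Z=P[...,2]
    hsv=cv2.cvtColor(c["color"],cv2.COLOR_RGB2HSV)
    for nm,m in(("bear",(hsv[...,1]>60)&(abs(X_)<30)&(abs(Y_)<48)&(Z>.027)&(Z<.04)),("stop",(abs(X_)<30)&(abs(Y_)>48)&(abs(Y_)<68)&(Z>.034)&(Z<.05))):
        for s in(-1,1):
            k=m&(Y_*s>0);q=cast(c,k,.032 if nm=="bear" else .041)
            if len(q): print(n,nm,s,len(q),q.mean(0).round(1),q.min(0).round(0),q.max(0).round(0))
    c=c5[n];P=pts(c);hsv=cv2.cvtColor(c["color"],cv2.COLOR_RGB2HSV)
    m=(cv2.inRange(hsv,(20,70,30),(95,255,255))>0)&(c["depth"]>0)&(np.linalg.norm(P[...,:2]-BED,axis=-1)<.1)&(P[...,2]>.12)
    q=cast(c,m,.139);print(n,"card",m.sum(),q.min(0).round(1),q.max(0).round(1),np.percentile(q[:,1],[90,95,98]).round(1))
c=c5["wrist"];hsv=cv2.cvtColor(c["color"],cv2.COLOR_RGB2HSV);m=cv2.inRange(hsv,(55,80,60),(95,255,255));m[:110]=0;m[:,:170]=0;m[:,330:]=0
v,u=np.nonzero(m);w=(fish(c,np.c_[u,v],.139)-np.r_[BED,0])*1000;print("wrist",np.percentile(w@yh,[.5,99.5]).round(1),np.percentile(w@Xh,[.5,99.5]).round(1))
E
```

```text
scene bear -1 38 [  5.4 -24.6] [-15. -31.] [ 25. -17.]
scene bear 1 39 [ 3.9 34.9] [-17.  29.] [23. 42.]
scene stop -1 24 [  5.6 -51.1] [-13. -56.] [ 23. -45.]
scene stop 1 21 [ 7.3 63.2] [-13.  60.] [26. 67.]
scene card 368 [-639.5 -453.1] [36.5 52.9] [43.5 47.8 50.8]
top bear -1 28 [ -1.6 -30.6] [-16. -35.] [ 16. -25.]
top bear 1 22 [ 0.8 29.6] [-16.  25.] [16. 31.]
top stop -1 23 [  0.4 -57.6] [-18. -59.] [ 17. -56.]
top stop 1 24 [-0.4 57.9] [-18.  56.] [17. 60.]
top card 389 [ -27.6 -145.1] [110.9  41.8] [36.  38.9 41.7]
wrist [-29.   26.9] [-46.7  49.7]
```

```bash
python3 - <<'E'
from h import *
yh,Xh=ax(HA);p,R=cur();R2=pose([0,0,0],HA,23.3)[1]
G=p+.007*R[:,2]
dz=.139-.003-.055   # plate centre now ~ .136 -> .055
plan([(G-.007*R2[:,2]+.003*Xh+.002*yh-[0,0,dz],R2)])
E
```

```text
0 [-0.031, 0.002, 0.075] [0.001, -0.027, -0.0] [ 0.52  -0.023  0.06 ]
```

Emit:
{"api": "jog_arm", "payload": {
  "increments": [
    [-0.007, 0.001, 0.018, 0, -0.014, 0, 0.2],
    [-0.015, 0.002, 0.036, 0, -0.027, 0, 0.2],
    [-0.022, 0.002, 0.054, 0, -0.027, 0, 0.2],
    [-0.028, 0.002, 0.068, 0, -0.027, 0, 0.2],
    [-0.031, 0.002, 0.075, 0, -0.027, 0, 0.2]
  ]
}}

```text
clock: 16.18
position: [0.5186, -0.022, 0.0581]
ee_rot: [0.646, 0.736, 0.133, -0.153]
ft_force: [0.3, -0.4, -0.9]
grip_width: 0.663
grasp_force: 64.1
```

Emit:
{"api": "jog_arm", "payload": {
  "increments": [
    [0, 0, 0, 0, 0, 0, 0.2],
    [0, 0, 0, 0, 0, 0, 0.2]
  ]
}}

```text
clock: 16.35
position: [0.5195, -0.0218, 0.0598]
ee_rot: [0.646, 0.736, 0.134, -0.152]
ft_force: [0.4, -0.1, -0.8]
grip_width: 0.658
grasp_force: 64.1
```

```bash
python3 - <<'E'
from h import *
import pickle
state();yh,Xh=ax(HA)
cs={n:optics.camera(n) for n in("scene","top","wrist")}
pickle.dump(cs,open("c6.pkl","wb"))
for n in("scene","top"):
    c=cs[n];P=pts(c);hsv=cv2.cvtColor(c["color"],cv2.COLOR_RGB2HSV)
    Q=(P-np.r_[BED,0])*1000;X_,Y_,Z=Q@yh,Q@Xh,Q[...,2]
    m=(cv2.inRange(hsv,(20,70,30),(95,255,255))>0)&(c["depth"]>0)&(abs(X_)<45)&(abs(Y_)<75)&(Z>44)&(Z<75)
    q=np.c_[X_[m],Y_[m],Z[m]];g=q[q[:,2]<62];
    print(n,m.sum(),np.percentile(q,[1,99],0).round(0).tolist(),"n",np.linalg.svd(g-g.mean(0))[2][2].round(3),np.median(g,0).round(1))
    m=(hsv[...,1]<60)&(abs(X_)<30)&(Y_>52)&(Y_<72)&(Z>34)&(Z<50)
    print(" stop",m.sum(),[X_[m].mean().round(1),Y_[m].min().round(1),Y_[m].mean().round(1),Y_[m].max().round(1)])
a,b=cs["wrist"],cs["top"]
i1=cv2.resize(a["color"][100:292,110:366],(400,300));i2=cv2.resize(b["color"][160:220,225:305],(400,300),interpolation=cv2.INTER_CUBIC)
cv2.imwrite("pics/w6.png",np.hstack([i1,i2])[:,:,::-1])
E
```

```text
t16.35 [ 0.5195 -0.0218  0.0598] yaz 7.5 yz -0.000 z [-0.052  0.394 -0.918] q [ 0.74  0.51 -0.67  1.83 -0.11  1.01  0.31] F [ 0.4 -0.1 -0.8] 0.6575882453151253 64.1364848613739
scene 191 [[-31.0, -38.0, 51.0], [31.0, 52.0, 66.0]] n [-0.002  0.014 -1.   ] [10.7 21.6 55.2]
 stop 19 [np.float64(-0.3), np.float64(59.6), np.float64(61.8), np.float64(64.4)]
top 260 [[-25.0, -34.0, 51.0], [30.0, 47.0, 64.0]] n [-0.002  0.019 -1.   ] [ 4.8  9.6 56. ]
 stop 24 [np.float64(-0.3), np.float64(56.2), np.float64(57.9), np.float64(59.6)]
```

View pics/w6.png

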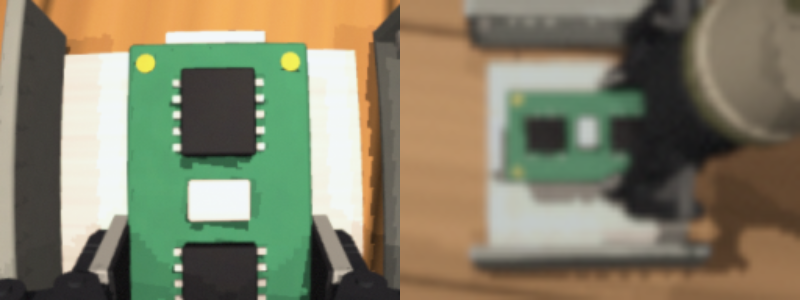

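Wrist crop: card flat, with the +y end stop visible just beyond its end at (215,37) and the card edge at (220,45). Top crop: card at (575,135), between the stops. Both cameras put it about 1.5 mm short of centre, so I correct that while lowering.

Emit:
{"api": "jog_arm", "payload": {
  "increments": [
    [0, 0, 0.004, 0, -0.015, 0, 0.2],
    [-0.0015, 0, 0.008, 0, -0.015, 0, 0.2],
    [-0.003, 0, 0.012, 0, -0.015, 0, 0.2],
    [-0.0044, 0, 0.0144, 0, -0.015, 0, 0.2],
    [-0.0044, 0, 0.0144, 0, -0.015, 0, 0.2]
  ]
}}

```text
clock: 16.92
position: [0.5185, -0.0199, 0.0432]
ee_rot: [0.647, 0.737, 0.129, -0.148]
ft_force: [-0.2, 0.1, -1.6]
grip_width: 0.658
grasp_force: 64.2
```

Emit:
{"api": "jog_arm", "payload": {
  "increments": [
    [-0.0004, 0, 0.0009, 0, 0, 0, 0.2],
    [-0.0006, 0, 0.0014, 0, 0, 0, 0.2],
    [-0.0006, 0, 0.0014, 0, 0, 0, 0.2]
  ]
}}

```text
clock: 17.17
position: [0.519, -0.0199, 0.0427]
ee_rot: [0.647, 0.737, 0.129, -0.147]
ft_force: [-1.0, -0.9, 1.4]
grip_width: 0.658
grasp_force: 64.4
```

Emit:
{"api": "jog_arm", "payload": {
  "increments": [
    [-0.0004, 0, 0.0009, 0, 0, 0, 0.2],
    [-0.0004, 0, 0.0009, 0, 0, 0, 0.2]
  ]
}}

```text
clock: 17.33
position: [0.5198, -0.0198, 0.0425]
ee_rot: [0.647, 0.737, 0.129, -0.147]
ft_force: [-0.8, -0.8, 9.6]
grip_width: 0.66
grasp_force: 65.1
```

Contact. Release and back away.

Emit:
{"api": "jog_arm", "payload": {
  "increments": [
    [0, 0, -0.0005, 0, 0, 0, 0.2],
    [0, 0, -0.0005, 0, 0, 0, 0.5],
    [0, 0, -0.0005, 0, 0, 0, 0.8],
    [0, 0, -0.0005, 0, 0, 0, 0.8],
    [0, 0, -0.0005, 0, 0, 0, 0.8]
  ]
}}

```text
clock: 17.75
position: [0.5189, -0.0202, 0.0419]
ee_rot: [0.647, 0.737, 0.129, -0.147]
ft_force: [0.4, -0.4, 0.8]
grip_width: 0.896
grasp_force: 0.0
```

Emit:
{"api": "jog_arm", "payload": {
  "increments": [
    [0, 0, -0.01, 0, 0, 0, 0.8],
    [0, 0, -0.035, 0, 0, 0, 0.8],
    [0, 0, -0.07, 0, 0, 0, 0.8],
    [0, 0, -0.11, 0, 0, 0, 0.8],
    [0, 0, -0.15, 0, 0, 0, 0.8]
  ]
}}

```text
clock: 18.17
position: [0.5261, -0.0778, 0.1826]
ee_rot: [0.647, 0.737, 0.129, -0.148]
ft_force: [0.6, -0.9, -0.6]
grip_width: 0.897
grasp_force: 0.0
```

```bash
cat >> h.py <<'E'
def traychk(f):
    yh,Xh=ax(HA);cs={n:optics.camera(n) for n in("scene","top")}
    for n in("scene","top"):
        c=cs[n];P=pts(c);hsv=cv2.cvtColor(c["color"],cv2.COLOR_RGB2HSV)
        Q=(P-np.r_[BED,0])*1000;X_,Y_,Z=Q@yh,Q@Xh,Q[...,2]
        m=(cv2.inRange(hsv,(20,70,30),(95,255,255))>0)&(c["depth"]>0)&(X_>-45)&(X_<200)&(abs(Y_)<75)&(Z>22)&(Z<60)
        q=np.c_[X_[m],Y_[m],Z[m]];g=q[q[:,2]<42]
        print(n,m.sum(),np.percentile(q,[1,99],0).round(0).tolist(),"n",np.linalg.svd(g-g.mean(0))[2][2].round(3),np.median(g,0).round(1))
        m=(hsv[...,1]<60)&(X_>-30)&(X_<30)&(abs(Y_)>50)&(abs(Y_)<70)&(Z>34)&(Z<50)
        print(" stops",[Y_[m&(Y_*s>0)].mean().round(1) for s in(-1,1) if (m&(Y_*s>0)).any()])
        m=(hsv[...,1]<60)&(X_>-110)&(X_<95)&(abs(Y_)<80)&(Z>46)&(Z<60);print(" panel X",np.percentile(X_[m],[5,50]).round(1))
    return cs
E
python3 - <<'E'
from h import *
state();cs=traychk("")
yh,Xh=ax(HA)
# push pose: shut fingers, tool down, TCP in front of panel
F=np.r_[BED,0]-.075*yh
q=pose([0,0,0],HA,0)[1]
plan([(F-.06*yh+[0,0,.15],q),(F-.06*yh+[0,0,.06],q)],mm=.19,deg=33)
E
```

```text
t18.17 [ 0.5261 -0.0778  0.1826] yaz 7.5 yz -0.001 z [-0.051  0.381 -0.923] q [ 0.82  0.38 -0.67  1.68 -0.15  1.28  0.35] F [ 0.6 -0.9 -0.6] 0.8965511230868397 0.0
scene 215 [[-25.0, -44.0, 34.0], [30.0, 53.0, 49.0]] n [-0.002 -0.003  1.   ] [15.4 10.8 37.2]
 stops [np.float64(-53.1), np.float64(58.9)]
 panel X [-72.4 -65.6]
top 286 [[-24.0, -44.0, 33.0], [25.0, 47.0, 50.0]] n [-0.01   0.002  1.   ] [-5.2  3.2 37.9]
 stops [np.float64(-57.6), np.float64(55.3)]
 panel X [-73.4 -67.6]
0 [0.058, -0.139, 0.062] [0.008, -0.389, -0.003] [ 0.382 -0.021  0.15 ]
1 [-0.0, 0.0, 0.09] [-0.0, -0.0, 0.0] [ 0.382 -0.021  0.06 ]
```

```bash
python3 - <<'E'
from h import *
yh,Xh=ax(HA);B=np.r_[BED,0];q=pose([0,0,0],HA-90,10)[1]
plan([(B-.115*yh+[0,0,.19],q),(B-.115*yh+[0,0,.066],q),(B-.092*yh+[0,0,.066],q)],mm=.19,deg=33)
E
```

```text
0 [0.025, -0.04, 0.009] [-0.144, -0.058, 0.503] [ 0.487 -0.06   0.188]
0 [0.002, -0.047, 0.001] [-0.144, -0.058, 0.503] [ 0.445 -0.039  0.189]
0 [-0.021, -0.042, -0.005] [-0.144, -0.058, 0.503] [ 0.402 -0.019  0.19 ]
1 [-0.022, -0.0, 0.122] [0.0, -0.0, -0.0] [ 0.402 -0.019  0.066]
2 [0.023, 0.0, 0.004] [-0.0, 0.0, -0.0] [ 0.425 -0.016  0.066]
```

Emit:
{"api": "jog_arm", "payload": {
  "increments": [
    [0.025, -0.04, 0.009, -0.144, -0.058, 0.503, -1],
    [0.025, -0.04, 0.009, -0.144, -0.058, 0.503, -1],
    [0.025, -0.04, 0.009, -0.144, -0.058, 0.503, -1],
    [0.025, -0.04, 0.009, -0.144, -0.058, 0.503, -1],
    [0.025, -0.04, 0.009, -0.144, -0.058, 0.503, -1]
  ]
}}

```text
clock: 18.68
position: [0.4829, -0.0558, 0.1824]
ee_rot: [0.824, 0.543, 0.121, -0.106]
ft_force: [-0.1, 0.4, 0.7]
grip_width: 0.191
grasp_force: 0.0
```

Emit:
{"api": "jog_arm", "payload": {
  "increments": [
    [0.002, -0.047, 0.001, -0.144, -0.058, 0.503, -1],
    [0.002, -0.047, 0.001, -0.144, -0.058, 0.503, -1],
    [0.002, -0.047, 0.001, -0.144, -0.058, 0.503, -1],
    [0.002, -0.047, 0.001, -0.144, -0.058, 0.503, -1],
    [0.002, -0.047, 0.001, -0.144, -0.058, 0.503, -1]
  ]
}}

```text
clock: 19.1
position: [0.4405, -0.0356, 0.184]
ee_rot: [0.942, 0.314, 0.106, -0.058]
ft_force: [-0.3, 1.0, -0.4]
grip_width: -0.001
grasp_force: 0.0
```

Emit:
{"api": "jog_arm", "payload": {
  "increments": [
    [-0.021, -0.042, -0.005, -0.144, -0.058, 0.503, -1],
    [-0.021, -0.042, -0.005, -0.144, -0.058, 0.503, -1],
    [-0.021, -0.042, -0.005, -0.144, -0.058, 0.503, -1],
    [-0.021, -0.042, -0.005, -0.144, -0.058, 0.503, -1],
    [-0.021, -0.042, -0.005, -0.144, -0.058, 0.503, -1]
  ]
}}

```text
clock: 19.52
position: [0.3981, -0.0154, 0.1857]
ee_rot: [0.994, 0.064, 0.083, -0.006]
ft_force: [0.2, 0.6, 0.2]
grip_width: -0.002
grasp_force: 0.0
```

```bash
python3 - <<'E'
from h import *
state()
yh,Xh=ax(HA);B=np.r_[BED,0];q=pose([0,0,0],HA-90,10)[1]
plan([(B-.115*yh+[0,0,.066],q)],mm=.19,deg=33)
E
```

```text
t19.52 [ 0.3981 -0.0154  0.1857] yaz -82.7 yz -0.002 z [ 0.165  0.023 -0.986] q [ 0.92 -0.28 -0.84  2.18 -0.3   1.01 -1.22] F [0.2 0.6 0.2] -0.0017281160733675113 0.0
0 [-0.016, 0.004, 0.119] [-0.001, 0.007, -0.003] [ 0.402 -0.019  0.066]
```

Emit:
{"api": "jog_arm", "payload": {
  "increments": [
    [-0.005, 0.001, 0.035, 0, 0, 0, -1],
    [-0.01, 0.002, 0.07, 0, 0, 0, -1],
    [-0.014, 0.003, 0.1, 0, 0, 0, -1],
    [-0.016, 0.004, 0.119, 0, 0, 0, -1],
    [-0.016, 0.004, 0.119, 0, 0, 0, -1]
  ]
}}

```text
clock: 19.93
position: [0.4004, -0.0184, 0.0624]
ee_rot: [0.994, 0.067, 0.081, -0.009]
ft_force: [-0.1, -0.3, 0.1]
grip_width: -0.002
grasp_force: 0.0
```

Emit:
{"api": "jog_arm", "payload": {
  "increments": [
    [0.005, 0, 0.001, 0, 0, 0, -1],
    [0.01, 0, 0.002, 0, 0, 0, -1],
    [0.015, 0, 0.003, 0, 0, 0, -1],
    [0.02, 0, 0.004, 0, 0, 0, -1],
    [0.025, 0, 0.004, 0, 0, 0, -1]
  ]
}}

```text
clock: 20.35
position: [0.4285, -0.0158, 0.0665]
ee_rot: [0.994, 0.067, 0.084, -0.007]
ft_force: [-0.5, -0.2, -0.5]
grip_width: -0.002
grasp_force: 0.0
```

```bash
python3 - <<'E'
from h import *
state();yh,Xh=ax(HA)
p,R=cur();print("TCP in bed axes",((p-np.r_[BED,0])@yh).round(4),((p-np.r_[BED,0])@Xh).round(4),"push dir in tool",(R.T@yh).round(3))
E
```

```text
t20.35 [ 0.4285 -0.0158  0.0665] yaz -82.3 yz -0.003 z [ 0.165  0.026 -0.986] q [ 0.93  0.1  -0.99  2.24  0.1   0.68 -1.56] F [-0.5 -0.2 -0.5] -0.0022402762173063403 0.0
TCP in bed axes -0.0883 -0.0008 push dir in tool [0.986 0.003 0.167]
```

Emit:
{"api": "jog_arm", "payload": {
  "increments": [
    [0.003, 0, 0.0005, 0, 0, 0, -1],
    [0.007, 0, 0.001, 0, 0, 0, -1],
    [0.012, 0, 0.002, 0, 0, 0, -1],
    [0.018, 0, 0.003, 0, 0, 0, -1],
    [0.024, 0, 0.004, 0, 0, 0, -1]
  ]
}}

```text
clock: 20.77
position: [0.4523, -0.0122, 0.0655]
ee_rot: [0.994, 0.067, 0.083, -0.008]
ft_force: [-2.4, 0.1, 1.7]
grip_width: -0.005
grasp_force: 1.3
```

Emit:
{"api": "jog_arm", "payload": {
  "increments": [
    [0.006, 0, 0.001, 0, 0, 0, -1],
    [0.012, 0, 0.002, 0, 0, 0, -1],
    [0.018, 0, 0.003, 0, 0, 0, -1],
    [0.024, 0, 0.004, 0, 0, 0, -1],
    [0.03, 0, 0.005, 0, 0, 0, -1]
  ]
}}

```text
clock: 21.18
position: [0.4825, -0.0079, 0.0655]
ee_rot: [0.994, 0.067, 0.083, -0.008]
ft_force: [-2.2, 0.7, 1.3]
grip_width: 0.004
grasp_force: 1.3
```

Emit:
{"api": "jog_arm", "payload": {
  "increments": [
    [0.006, 0, 0.001, 0, 0, 0, -1],
    [0.012, 0, 0.002, 0, 0, 0, -1],
    [0.018, 0, 0.003, 0, 0, 0, -1],
    [0.024, 0, 0.004, 0, 0, 0, -1],
    [0.03, 0, 0.005, 0, 0, 0, -1]
  ]
}}

```text
clock: 21.6
position: [0.5126, -0.004, 0.0655]
ee_rot: [0.994, 0.067, 0.083, -0.008]
ft_force: [-2.5, 1.8, 1.2]
grip_width: -0.0
grasp_force: 1.3
```

```bash
python3 - <<'E'
from h import *
state();yh,Xh=ax(HA)
p,R=cur();print("TCP in bed axes",((p-np.r_[BED,0])@yh).round(4),((p-np.r_[BED,0])@Xh).round(4),"push dir in tool",(R.T@yh).round(3))
traychk("")
E
```

```text
t21.60 [ 0.5126 -0.004   0.0655] yaz -82.3 yz -0.005 z [ 0.164  0.027 -0.986] q [ 0.74  0.32 -0.89  2.05  0.35  0.75 -1.78] F [-2.5  1.8  1.2] -0.0004287764398442637 1.2906965310685337
TCP in bed axes -0.0035 -0.0 push dir in tool [0.986 0.003 0.166]
scene 217 [[64.0, -42.0, 33.0], [115.0, 53.0, 47.0]] n [-0.013  0.004 -1.   ] [102.2  11.3  37. ]
 stops [np.float64(-58.1), np.float64(59.6)]
 panel X [ 7.1 18.3]
top 3 [[109.0, -37.0, 38.0], [110.0, 48.0, 41.0]] n [0.95  0.001 0.312] [109.9  44.4  38.9]
 stops [np.float64(64.3)]
 panel X [11.1 13.4]
```

Emit:
{"api": "jog_arm", "payload": {
  "increments": [
    [0.006, 0, 0.001, 0, 0, 0, -1],
    [0.012, 0, 0.002, 0, 0, 0, -1],
    [0.018, 0, 0.003, 0, 0, 0, -1],
    [0.023, 0, 0.004, 0, 0, 0, -1],
    [0.028, 0, 0.005, 0, 0, 0, -1]
  ]
}}

```text
clock: 22.12
position: [0.541, -0.0002, 0.0655]
ee_rot: [0.994, 0.067, 0.083, -0.008]
ft_force: [-2.1, 0.5, 1.3]
grip_width: 0.002
grasp_force: 1.2
```

Emit:
{"api": "jog_arm", "payload": {
  "increments": [
    [0.004, 0, 0.001, 0, 0, 0, -1],
    [0.008, 0, 0.001, 0, 0, 0, -1],
    [0.011, 0, 0.002, 0, 0, 0, -1],
    [0.014, 0, 0.002, 0, 0, 0, -1]
  ]
}}

```text
clock: 22.45
position: [0.5545, 0.0015, 0.0656]
ee_rot: [0.994, 0.067, 0.083, -0.008]
ft_force: [-2.7, 0.2, -1.5]
grip_width: -0.001
grasp_force: 1.1
```

Emit:
{"api": "jog_arm", "payload": {
  "increments": [
    [0.0015, 0, 0.0002, 0, 0, 0, -1],
    [0.003, 0, 0.0005, 0, 0, 0, -1],
    [0.0045, 0, 0.0007, 0, 0, 0, -1],
    [0.006, 0, 0.001, 0, 0, 0, -1]
  ]
}}

```text
clock: 22.78
position: [0.5603, 0.0023, 0.0657]
ee_rot: [0.994, 0.067, 0.083, -0.008]
ft_force: [-1.9, 0.2, -1.6]
grip_width: 0.002
grasp_force: 1.1
```

Emit:
{"api": "jog_arm", "payload": {
  "increments": [
    [0.0015, 0, 0.0002, 0, 0, 0, -1],
    [0.003, 0, 0.0005, 0, 0, 0, -1],
    [0.003, 0, 0.0005, 0, 0, 0, -1]
  ]
}}

```text
clock: 23.03
position: [0.5637, 0.0028, 0.0658]
ee_rot: [0.994, 0.067, 0.083, -0.008]
ft_force: [-0.9, -0.6, -1.3]
grip_width: -0.001
grasp_force: 0.6
```

Emit:
{"api": "jog_arm", "payload": {
  "increments": [
    [0.0015, 0, 0.0002, 0, 0, 0, -1],
    [0.003, 0, 0.0005, 0, 0, 0, -1],
    [0.003, 0, 0.0005, 0, 0, 0, -1]
  ]
}}

```text
clock: 23.28
position: [0.5667, 0.0032, 0.0659]
ee_rot: [0.994, 0.067, 0.083, -0.008]
ft_force: [-1.2, -0.6, -1.2]
grip_width: 0.005
grasp_force: 0.5
```

Emit:
{"api": "jog_arm", "payload": {
  "increments": [
    [0.001, 0, 0.0002, 0, 0, 0, -1],
    [0.002, 0, 0.0003, 0, 0, 0, -1],
    [0.002, 0, 0.0003, 0, 0, 0, -1]
  ]
}}

```text
clock: 23.53
position: [0.5675, 0.0033, 0.0657]
ee_rot: [0.994, 0.067, 0.082, -0.008]
ft_force: [-9.7, -0.9, 7.0]
grip_width: 0.001
grasp_force: 4.8
```

Emit:
{"api": "jog_arm", "payload": {
  "increments": [
    [0.001, 0, 0.0002, 0, 0, 0, -1],
    [0.001, 0, 0.0002, 0, 0, 0, -1],
    [0.001, 0, 0.0002, 0, 0, 0, -1]
  ]
}}

```text
clock: 23.78
position: [0.5676, 0.0033, 0.0654]
ee_rot: [0.994, 0.067, 0.081, -0.007]
ft_force: [-14.8, -1.1, 11.2]
grip_width: 0.0
grasp_force: 7.5
```

Emit:
{"api": "jog_arm", "payload": {
  "increments": [
    [-0.01, 0, -0.002, 0, 0, 0, -1],
    [-0.03, 0, -0.005, 0, 0, 0, -1],
    [-0.055, 0, -0.03, 0, 0, 0, -1],
    [-0.07, 0, -0.06, 0, 0, 0, -1],
    [-0.08, 0, -0.09, 0, 0, 0, -1]
  ]
}}

```text
clock: 24.2
position: [0.4745, -0.0091, 0.1408]
ee_rot: [0.994, 0.067, 0.082, -0.008]
ft_force: [0.4, -0.7, 2.3]
grip_width: -0.005
grasp_force: 0.0
```

```bash
python3 - <<'E'
from h import *
state();cs=traychk("")
yh,Xh=ax(HA)
for n in cs:
    c=cs[n];P=pts(c);Q=(P-np.r_[BED,0])*1000;X_,Y_,Z=Q@yh,Q@Xh,Q[...,2]
    m=(abs(Y_)<70)&(X_>40)&(X_<100)
    for lo,hi in((46,58),(66,78)):
        k=m&(Z>lo)&(Z<hi);print(n,lo,k.sum(),np.percentile(X_[k],[2,10,50]).round(1))
i=[cv2.resize(cs["scene"]["color"][140:290,170:370],(400,300),interpolation=cv2.INTER_CUBIC),cv2.resize(cs["top"]["color"][100:205,200:340],(400,300),interpolation=cv2.INTER_CUBIC)]
cv2.imwrite("pics/f.png",np.hstack(i)[:,:,::-1])
E
```

```text
t24.20 [ 0.4745 -0.0091  0.1408] yaz -82.3 yz -0.005 z [ 0.163  0.027 -0.986] q [ 0.95  0.07 -1.02  2.07  0.06  0.87 -1.54] F [ 0.4 -0.7  2.3] -0.00501587897143003 0.0
scene 269 [[111.0, -42.0, 34.0], [165.0, 54.0, 49.0]] n [ 0.009  0.004 -1.   ] [148.6  11.7  37.3]
 stops []
 panel X [73.6 82.1]
top 279 [[113.0, -42.0, 32.0], [166.0, 48.0, 50.0]] n [ 0.01  -0.002  1.   ] [130.2   6.1  38.1]
 stops []
 panel X [64.9 68.4]
scene 46 27 [73.3 73.8 78.1]
scene 66 306 [73.6 76.5 87.4]
top 46 11 [65.7 67.3 71.1]
top 66 288 [74.7 76.1 85.7]
```

View pics/f.png

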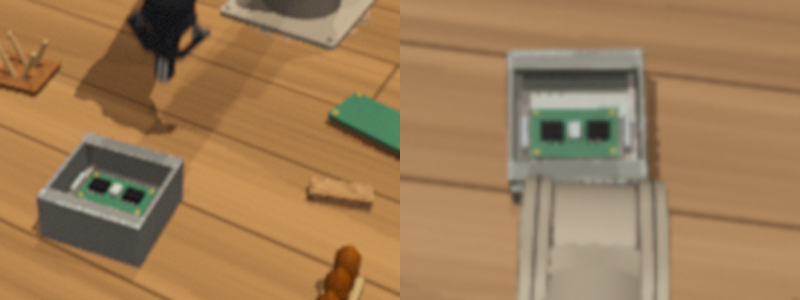

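The final pictures show the card components up, flat between the stops inside the holder (scene (115,190), top (575,133)). The panel sits against the holder's front edge, where the push met a hard stop at 15 N, and the arm is clear.

```bash
python3 -c "
from workcell import workorder
print(workorder.hand_in())"
```

```text
the job is handed in; nothing more can be done
None
```

I turned the card over using the stand, laid it components up on the bearers between the end stops, slid the tray home until it met a firm stop, and handed the job in at about 24 s; the canister, tubes, hygrometer and probe were not touched.

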